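# Make up two paper-craft kits

## Task

Make up the two paper-craft kits from the things standing in a row on the desk: into the three-compartment tray put the paper punch in the largest compartment, the tape roll in the middle one and the small glue stick in the narrowest; into the two-compartment tray put the large glue stick in the larger compartment and the stone seal in the smaller. Everything ends flat on the floor of its compartment, the right way up, let go and at rest; leave the cup, the small carton and the coffee jar where they stand.

Things in the scene. Friction and masses are not known exactly. Their poses are not given: they have to be found in the camera images.
- big_glue_mid (a point): Large glue stick: upright cylinder, grey barrel, white cap and foot, 34 mm in diameter, 100 mm tall. The point is its centre, 50 mm above its foot; z points to the cap. It starts upright on the table.
- small_glue_mid (a point): Small glue stick: the same shape but 24 mm in diameter and 84 mm tall. The point is its centre, 42 mm above its foot; z points to the cap. It starts upright on the table.
- tape_mid (a point): Roll of brown packing tape lying flat, its hole upwards: outer diameter 56 mm, hole 38 mm, 48 mm tall. The point is its centre, 24 mm above its underside; z is the axis of the hole, up. It starts like this on the table and stays this way up.
- punch_mid (a point): Paper punch: a grey block 40 mm along its own x, 62 mm along its own y and 40 mm tall, with a bright metal press plate (30 x 50 x 6 mm) on top, 46 mm in all. The point is its centre, 23 mm above its underside; z up. Grip it across the 40 mm. It fits its compartment lengthwise (its y along the tray's y, either way round). It starts upright on the table.
- seal_mid (a point): Stone seal: an upright square pillar of pale marble with a thin red band near the foot, 28 x 28 mm (faces square to its own x and y), 66 mm tall. The point is its centre, 33 mm above its foot; z up. It starts upright on the table.
- tray3: Three-compartment kit tray, grey plastic floor with white walls, fixed to the table: 82 mm along its x, 236 mm along its y, walls 4 mm thick and only 10 mm high; the floor is 3 mm above the table. Origin: the centre of its underside. The compartments lie in a row along y and are all 74 mm wide in x: narrowest (small glue stick) 46 mm long centred at y = -91 mm, middle (tape roll) 78 mm long centred at y = -25 mm, largest (punch) 96 mm long centred at y = +66 mm.
- tray2: Two-compartment kit tray, of the same make and also fixed: 82 mm along its x, 122 mm along its y, walls 4 mm thick and 10 mm high, floor 3 mm above the table. Origin: the centre of its underside. Both compartments are 74 mm wide in x: the smaller (seal) is 48 mm long centred at y = -33 mm, the larger (large glue stick) 62 mm long centred at y = +26 mm.
- cup: Bystander, to be left alone: white cup, 72 mm across the rim, 75 mm tall. Origin: centre of its underside.
- carton: Bystander, to be left alone: small closed cardboard carton, 45 x 55 mm, 30 mm tall. Origin: centre of its underside.
- coffee_jar: Bystander, to be left alone: brown glass coffee jar with a brass-coloured lid, 68 mm in diameter, 120 mm tall, standing between or beyond the trays. Origin: centre of its underside.
Not all that is in view belongs to the job. Leave any blue look-alike of the part that bears small_glue_mid alone.

How it is judged:
By the outcome, as a careful person would: the job done as asked, in the order asked, and still so for the second after the job is handed in, with the robot touching nothing.
It also fails if it takes over 120 s, if anything falls off the work surface, if the arm or the gripper's body presses on something with over 40 N, if the wrist force passes 120 N, or if a joint passes its speed limit or range.

## Robot

A 6-joint arm with a two-finger parallel gripper is mounted at the origin on the work surface. World frame = base frame: x ahead of the robot, y to its left, z up, the work surface at z = 0. Lengths are in m, angles in rad, forces in N, time in s.
With the tool pointing down it reaches from about 0.375 to 0.9 m from the base axis. Payload 3.1 kg.
Tool frame: the origin (TCP) lies on the centre line of the jaws, within the pads' length; the fingertips stand 25 mm ahead of it and the grasp point (between the pads) lies 6 mm ahead of it (robot.nose_length is the y of the fingertips in the tool frame, in m); y points along the fingers, z is the direction in which the jaws open and shut, and the axes are right-handed (so a half turn about y gives the same grasp; the last joint's range is limited). The gripper opens to 87 mm and grips with 3 to 60 N. Pads are 19 mm wide; open, the fingers measure 117 mm over their backs; the gripper's body (75 mm by 190 mm) begins 51 mm behind the grasp point.
Start: joints at [-1.284, 0.527, 1.433, -0, 1.181, -0.178], TCP at [0.281, -0.558, 0.248] pointing down, gripper open.
Joint ranges: [-3.08, 3.08], [-0.75, 2.2], [0.22, 2.44], [-1.43, 4.57], [0, 2.65], [-2.85, 2.85]. Speed limits (rad/s): [2.79, 2.79, 3.14, 3.14, 3.14, 3.14].

## Interface

Orientations are given as a unit quaternion [x, y, z, w].
In Python, from rig import robot, eyes, ticket gives the robot as it stands.
- The arm moves only by the tool play_rows, never from a script. Its argument "series" is a list of rows, each a list of 7 numbers: the opening, from 0 (shut) to 1 (fully open), then the shift along the tool's x, y, z scaled (see below), then the turn, a rotation vector about the tool's x, y, z scaled (see below). In form: [[claw, dx, dy, dz, ax, ay, az], ...]. A call has 1 to 12 rows; each row shifts and turns the commanded pose from where the row before left it, along the tool's axes as they then stand; what a row does not reach is not made up. The controller multiplies each number of a shift by 100 mm and each number of a turn by 180 degrees. A row lasts 1/12 s, in which the tool goes at most 41.7 mm and 7.16 degrees, less where a joint would pass 70% of its speed; a pose out of reach is approached as far as the arm can. A call with a number of a shift or a turn outside -1 to 1 is refused whole. A call with a gripper value outside its range is refused whole. The fingers move at their own pace and stop on an object; "grip_force" is the grip in N (left out, the last holds). Time passes only in rows, so rows that do not move let the fingers close. It gives the time, the measured TCP pose, the force and the opening at its end, in the units of the state.
- robot.get_obs(): the state, without advancing time (a new reading comes with each control period).
- eyes.camera(name): name is "scene" or "top" or "wrist"; returns the picture (480x640x3 uint8, red, green, blue); there is no depth.
- eyes.camera_params(name): a dict with "K" (3x3 intrinsics, pixels), "rvec" (rotation vector, rad) and "tvec" (3), from world to camera coordinates, as OpenCV has them. Camera axes: x right, y down, z forward; pixel columns grow to the right and rows downward; lengths in m; the calibration is good to about 2 mm. A picture is of the moment at which its call begins: read the wrist's pose just before it. camera_params takes no time and is no camera call; for the wrist camera it gives the pose at the moment of the call.
- ticket.hand_in(): hands the job in, once; it reports no verdict.
The state is a dict: "time": time; "q": joint angles; "joint_velocities": joint speeds; "joint_torque": joint torques, N m; "position": TCP position; "tool_rot": TCP orientation; "ft_force": force on the tool from outside, world axes, zero at the start; "moment": the same for the moment, N m; "grip_width": finger opening in m.
Only numpy, scipy, OpenCV 4.12 (cv2) and the standard library are available. Lean on these libraries where they do the work, as an engineer would, in place of code of your own. Each camera call takes 0.05 s, during which the arm holds its last target.

## Working session

There is one attempt and no reset: what is moved stays moved. The work goes in short steps, Python scripts to look and compute and a tool call to move; the robot and the scene stay as the last step left them, time stands still between calls to the robot, and variables do not carry over. Pictures are saved under pics/ and viewed, and the job is handed in when it is done.

Besides the shell and the picture viewer there is one more tool, called after "Request:" as a command line: name --pt "numbers of a row" for each row, then --argument value for the rest. play_rows: Moves the arm, as the interface text tells. Its arguments: {"type":"object","properties":{"series":{"type":"array","items":{"type":"array","items":{"type":"number"}}},"grip_force":{"type":"number"}},"required":["series"]}

```bash
ls; mkdir -p pics; python3 - <<'E'
from rig import robot, eyes, ticket
import cv2
for n in ("scene","top","wrist"):
    p=eyes.camera_params(n); print(n,p)
    cv2.imwrite(f"pics/{n}0.png",eyes.camera(n)[:,:,::-1])
o=robot.get_obs(); print(o)
E
```

```text
pics
scene {'K': array([[447.69197458,   0.        , 317.05635613],
       [  0.        , 447.69197458, 236.10526683],
       [  0.        ,   0.        ,   1.        ]]), 'rvec': array([ 1.61460063,  2.09678043, -0.74774951]), 'tvec': array([ 0.12894409, -0.39608608,  1.29815648])}
top {'K': array([[487.504971  ,   0.        , 321.62382354],
       [  0.        , 487.504971  , 236.02449455],
       [  0.        ,   0.        ,   1.        ]]), 'rvec': array([ 2.13889172, -2.19821046,  0.10648303]), 'tvec': array([0.04514821, 0.58409699, 0.96666508])}
wrist {'K': array([[407.08811405,   0.        , 322.88123087],
       [  0.        , 407.08811405, 234.31191173],
       [  0.        ,   0.        ,   1.        ]]), 'rvec': array([-2.44247295,  1.50628154,  0.23788904]), 'tvec': array([-0.62387132, -0.0356078 ,  0.3925772 ])}
{'time': 0.15, 'q': array([-1.28346779e+00,  5.28257449e-01,  1.43358337e+00, -4.27446344e-05,
        1.18144221e+00, -1.78500489e-01]), 'joint_velocities': array([ 0.00045608, -0.00152081, -0.00503326,  0.00096505,  0.00070786,
        0.00061449]), 'joint_torque': array([ 2.99626026e-04, -4.40432310e+01, -1.76841778e+01,  6.32881676e-02,
        5.52441145e-02, -1.15255889e-04]), 'position': array([ 0.28059313, -0.55788985,  0.24680128]), 'tool_rot': array([-0.16326236,  0.68860777, -0.68741579,  0.16316944]), 'ft_force': array([ 0.065436  , -0.76003937,  0.50690671]), 'moment': array([-0.01098199,  0.01707135, -0.03872453]), 'grip_width': 0.08700665979587108}
```

View pics/scene0.png

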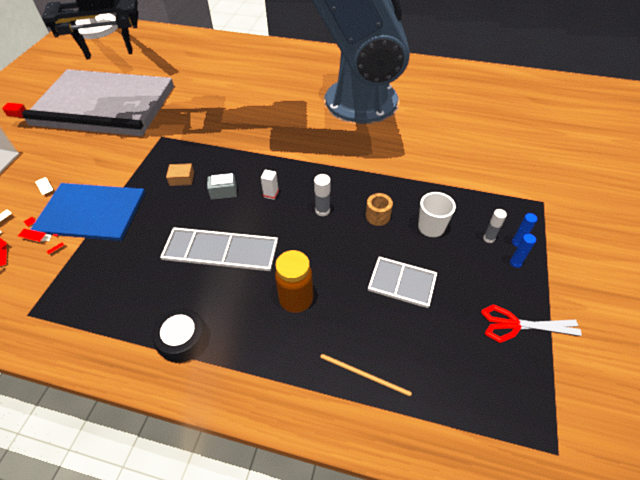

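View pics/top0.png

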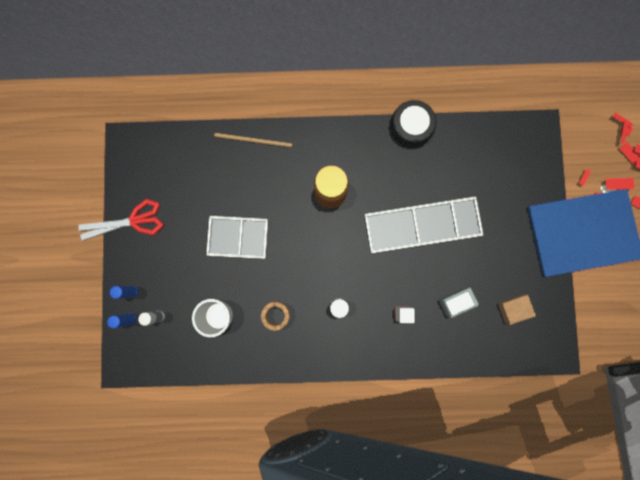

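View pics/wrist0.png

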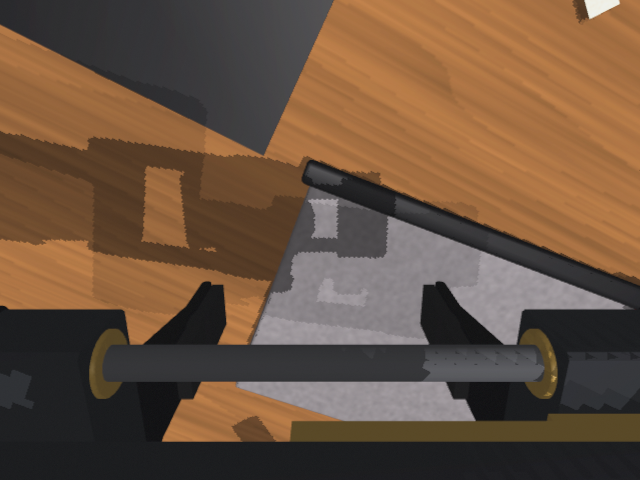

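The row from world +y (left in the top view) to -y is: two blue look-alikes, small glue (~150,318), cup, tape (275,317), large glue (340,309), seal (405,315), punch (460,303), carton. Tray3 is at (424,224) and tray2 at (237,237). Next I'll measure them.

```bash
cat > h.py <<'E'
import numpy as np, cv2
from rig import robot, eyes, ticket
def ray(n,px,z,P=None):
    P=P or eyes.camera_params(n)
    R=cv2.Rodrigues(np.array(P["rvec"]))[0]; t=np.array(P["tvec"]).ravel()
    px=np.atleast_2d(np.array(px,float))
    d=np.c_[(px-P["K"][:2,2])/[P["K"][0,0],P["K"][1,1]],np.ones(len(px))]@R
    c=-R.T@t
    return c+d*((z-c[2])/d[:,2])[:,None]
def proj(n,X):
    P=eyes.camera_params(n)
    return cv2.projectPoints(np.array(X,float).reshape(-1,3),P["rvec"],np.array(P["tvec"]),P["K"],None)[0].reshape(-1,2)
E
python3 - <<'E'
from h import *
im=cv2.imread("pics/top0.png")
c=im[180:350,90:350]; cv2.imwrite("pics/t1.png",cv2.resize(c,None,fx=3,fy=3,interpolation=cv2.INTER_NEAREST))
c=im[180:350,310:550]; cv2.imwrite("pics/t2.png",cv2.resize(c,None,fx=3,fy=3,interpolation=cv2.INTER_NEAREST))
s=cv2.imread("pics/scene0.png")
c=s[150:300,150:400]; cv2.imwrite("pics/s1.png",cv2.resize(c,None,fx=3,fy=3,interpolation=cv2.INTER_NEAREST))
c=s[170:320,350:560]; cv2.imwrite("pics/s2.png",cv2.resize(c,None,fx=3,fy=3,interpolation=cv2.INTER_NEAREST))
hsv=cv2.cvtColor(im,cv2.COLOR_BGR2HSV)
white=((hsv[...,2]>130)&(hsv[...,1]<60)).astype(np.uint8)
grey=((hsv[...,2]>75)&(hsv[...,1]<60)).astype(np.uint8)
brown=((hsv[...,2]>60)&(hsv[...,1]>90)&(hsv[...,0]<25)).astype(np.uint8)
for nm,m in (("white",white),("grey",grey),("brown",brown)):
    m=m.copy(); m[:180]=0; m[350:]=0; m[:,:106]=0;m[:,540:]=0
    n,l,st,ce=cv2.connectedComponentsWithStats(m)
    for i in range(1,n):
        if st[i,4]>60: 
            cn=cv2.findContours((l==i).astype(np.uint8),cv2.RETR_EXTERNAL,cv2.CHAIN_APPROX_NONE)[0][0]
            print(nm,st[i],ce[i].round(1),[np.round(v,1) for v in cv2.minAreaRect(cn)])
E
```

```text
white [ 365  196  118   58 4611] [423.2 224.4] [array([423.5, 224.3]), array([ 41. , 114.5]), np.float64(81.0)]
white [ 206  216   62   43 2409] [236.8 236.8] [array([236.6, 236.7]), array([60. , 40.4]), np.float64(3.2)]
white [106 218  24  14 193] [116.3 224. ] [array([116.8, 224. ]), array([ 9.8, 23.9]), np.float64(78.7)]
white [444 288  34  29 573] [460.8 302. ] [array([460.8, 302. ]), array([19.5, 29.5]), np.float64(65.2)]
white [ 192  299   38   39 1136] [210.7 318.1] [array([210.5, 318. ]), array([38., 37.]), np.float64(90.0)]
white [330 298  19  20 294] [339.1 307.9] [array([339., 308.]), array([18.4, 18.4]), np.float64(45.0)]
white [399 307  16  17 259] [406.5 315. ] [array([406.5, 315. ]), array([16., 15.]), np.float64(90.0)]
white [138 312  14  14 145] [144.5 318.5] [array([144.5, 318.5]), array([12.7, 12.7]), np.float64(45.0)]
grey [  190   180   295   170 39257] [340.6 262. ] [array([337. , 264.5]), array([169., 294.]), np.float64(90.0)]
grey [106 217  25  16 242] [116.5 224. ] [array([116.5, 223.4]), array([11.9, 24.7]), np.float64(75.4)]
grey [273 308  11  16 124] [278.  315.9] [array([278. , 315.5]), array([10., 15.]), np.float64(0.0)]
grey [138 311  19  16 237] [146.6 318.1] [array([147. , 318.5]), array([15., 18.]), np.float64(90.0)]
brown [314 180  35  28 391] [329.9 197.1] [array([331. , 193.5]), array([27., 34.]), np.float64(90.0)]
brown [129 198  35  38 775] [145.7 217.4] [array([145.2, 217.3]), array([37.5, 32.6]), np.float64(78.7)]
brown [499 295  36  30 722] [516.6 309.3] [array([516.7, 309.4]), array([24. , 31.3]), np.float64(71.6)]
brown [261 302  29  29 426] [274.8 315.7] [array([275., 316.]), array([28., 28.]), np.float64(90.0)]
```

View pics/t1.png

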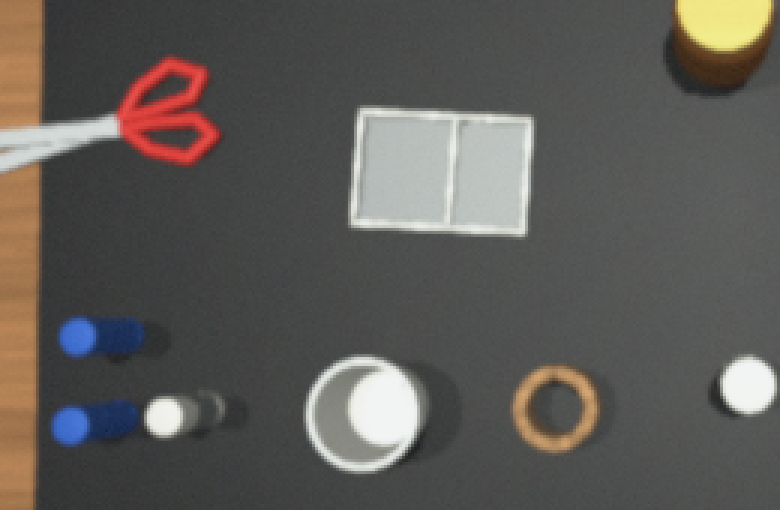

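View pics/t2.png

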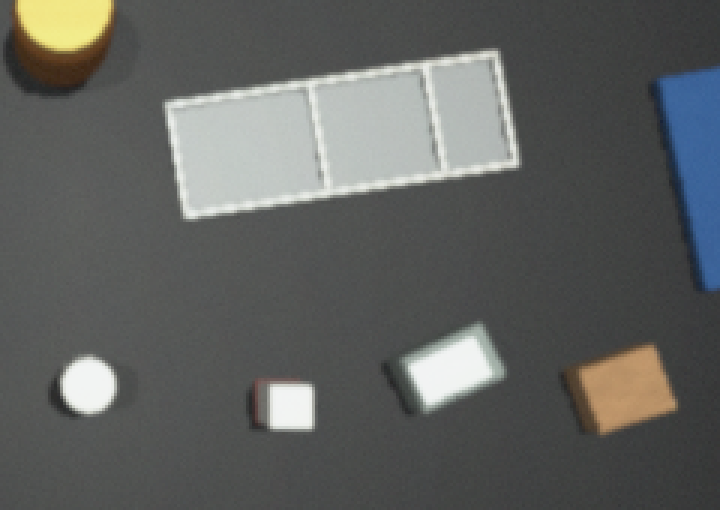

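View pics/s1.png

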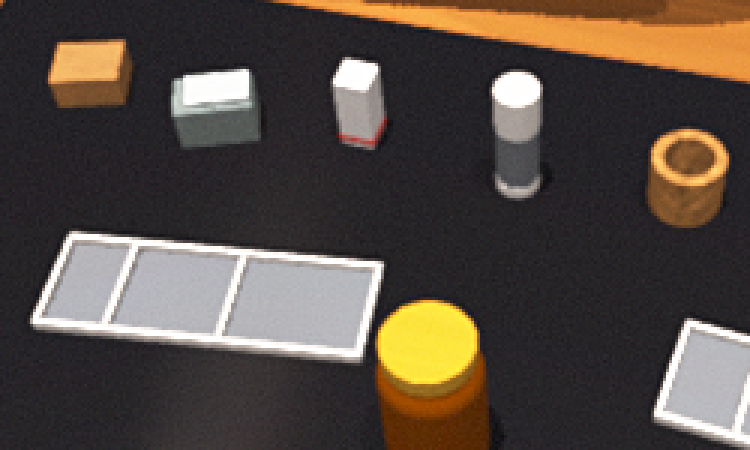

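View pics/s2.png

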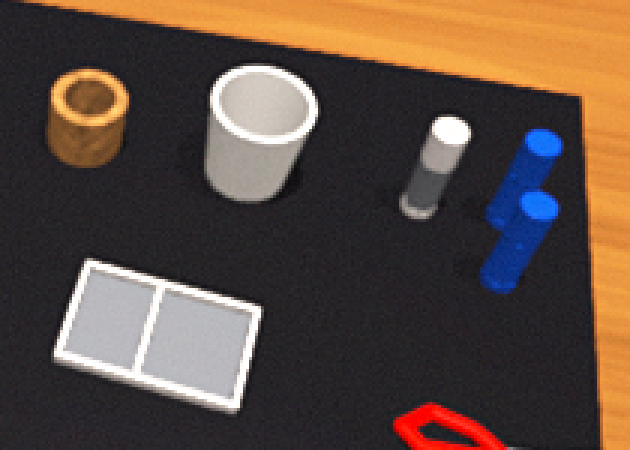

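Everything is clearly seen. Now the pixels go to world positions from the top view, with the scene view as a cross-check.

```bash
python3 - <<'E'
from h import *
im=cv2.imread("pics/top0.png")
hsv=cv2.cvtColor(im,cv2.COLOR_BGR2HSV)
white=((hsv[...,2]>130)&(hsv[...,1]<60)).astype(np.uint8)
def cont(m,x0,y0,x1,y1):
    k=np.zeros_like(m);k[y0:y1,x0:x1]=m[y0:y1,x0:x1]
    return max(cv2.findContours(k,cv2.RETR_EXTERNAL,cv2.CHAIN_APPROX_NONE)[0],key=cv2.contourArea)
def rect(name,c,z):
    w=ray("top",c.reshape(-1,2),z)[:,:2].astype(np.float32)
    r=cv2.minAreaRect(w*1000); print(name,np.round(r[0],1),np.round(r[1],1),round(r[2],1)); return r
sq=white
rect("tray3",cont(white,355,185,490,260),.01)
rect("tray2",cont(white,200,205,275,265),.01)
rect("punch plate",cont(white,440,280,485,325),.046)
rect("seal",cont((hsv[...,2]>180).astype(np.uint8)&white,395,300,420,330),.066)
br=((hsv[...,2]>60)&(hsv[...,1]>90)&(hsv[...,0]<25)).astype(np.uint8)
c=cont(br,255,295,295,335); rect("tape",c,.048)
yl=((hsv[...,2]>90)&(hsv[...,1]>120)&(hsv[...,0]>20)&(hsv[...,0]<35)).astype(np.uint8)
rect("jar lid",cont(yl,310,160,355,200),.12)
rect("cup",cont(white,185,290,235,345),.075)
rect("big",cont(white,325,290,355,325),.1)
rect("small",cont(white,135,305,165,330),.084)
rect("carton",cont(br,495,290,540,330),.03)
bl=((hsv[...,2]>150)&(hsv[...,0]>100)&(hsv[...,0]<125)&(hsv[...,1]>120)).astype(np.uint8)
for y in (285,310): rect("blue",cont(bl,105,y-3,140,y+22),.084)
# scene cross-check
s=cv2.imread("pics/scene0.png");h2=cv2.cvtColor(s,cv2.COLOR_BGR2HSV)
w2=((h2[...,2]>200)&(h2[...,1]<40)).astype(np.uint8)
def rs(name,c,z):
    w=ray("scene",c.reshape(-1,2),z)[:,:2].astype(np.float32)
    r=cv2.minAreaRect(w*1000); print("  scene",name,np.round(r[0],1),np.round(r[1],1),round(r[2],1))
rs("tray3",cont(w2,155,222,285,275),.01)
rs("tray2",cont(w2,365,252,440,308),.01)
rs("punch",cont(w2,205,170,240,187),.046)
E
```

```text
tray3 [ 605.9 -183.9] [ 85.7 238.7] 7.4
tray2 [590.7 206.2] [124.7  84.5] 85.3
punch plate [ 444.7 -242.6] [37.8 58.8] 22.5
seal [ 423.4 -130.9] [25.2 27.1] 87.5
tape [427.3 125.4] [55.3 54.7] 88.8
jar lid [678.2   9.1] [59.5 57.2] 25.4
cup [428.6 246.6] [71.1 72.3] 89.5
big [4.419e+02 3.000e-01] [34.2 34.3] 43.1
small [431.4 370. ] [24.6 23.6] 44.8
carton [ 426.1 -358.4] [47.3 62.9] 16.6
blue [483.4 425.5] [20.7 21.2] 44.5
blue [427.3 429. ] [21.2 20.6] 88.5
  scene tray3 [ 609.4 -185.2] [ 84.3 237.3] 7.3
  scene tray2 [594.8 204.9] [122.9  84. ] 85.2
  scene punch [ 451.1 -243.1] [38.8 55.2] 22.5
```

```bash
cat >> h.py <<'E'
from scipy.spatial.transform import Rotation as Rn
def plan(x,y,zg,yaw=None):
    """target grasp point (m) and jaw yaw (deg, mod 180)"""
    o=robot.get_obs(); R=Rn.from_quat(o["tool_rot"]); M=R.as_matrix()
    cur=np.degrees(np.arctan2(M[1,2],M[0,2]))
    print("t",round(o["time"],2),"pos",o["position"].round(4),"jawyaw",round(cur,2),"down",M[:,1].round(4),"q6",round(o["q"][5],2),"grip",round(o["grip_width"],4),"F",o["ft_force"].round(1))
    if yaw is None: yaw=cur
    d=(yaw-cur+90)%180-90; yw=np.radians(cur+d)
    z=np.array([np.cos(yw),np.sin(yw),0]); yy=np.array([0,0,-1.]); xx=np.cross(yy,z)
    T=np.c_[xx,yy,z]
    rv=Rn.from_matrix(M.T@T).as_rotvec()
    s=T.T@(np.array([x,y,zg+.006])-o["position"])
    print("turn/180deg",(rv/np.pi).round(4),"deg",round(d,1)," then shift/100mm",(s*10).round(3))
E
python3 - <<'E'
from h import *
plan(.445,-.2426,.20,22.5)
E
```

```text
t 0.15 pos [ 0.2806 -0.5579  0.2468] jawyaw -63.31 down [-5.0e-04  1.6e-03 -1.0e+00] q6 -0.18 grip 0.087 F [ 0.1 -0.8  0.5]
turn/180deg [ 4.000e-04 -4.767e-01 -5.000e-04] deg 85.8  then shift/100mm [-2.284  0.408  2.725]
```

Request:
play_rows --pt "1 0 0 0 0 -0.038 0" --pt "1 0 0 0 0 -0.038 0" --pt "1 0 0 0 0 -0.038 0" --pt "1 0 0 0 0 -0.038 0" --pt "1 0 0 0 0 -0.038 0" --pt "1 0 0 0 0 -0.038 0" --pt "1 0 0 0 0 -0.038 0" --pt "1 0 0 0 0 -0.038 0" --pt "1 0 0 0 0 -0.038 0" --pt "1 0 0 0 0 -0.038 0" --pt "1 0 0 0 0 -0.038 0" --pt "1 0 0 0 0 -0.038 0" --grip_force 25

```text
time: 1.15
position: [0.2806, -0.5581, 0.2471]
tool_rot: [-0.576, 0.41, -0.41, 0.576]
ft_force: [1.0, -0.6, -0.8]
grip_width: 0.0873
```

Request:
play_rows --pt "1 0 0 0 0 -0.02 0" --pt "1 -0.25 0 0.3 0 0 0" --pt "1 -0.25 0 0.3 0 0 0" --pt "1 -0.25 0 0.3 0 0 0" --pt "1 -0.25 0 0.3 0 0 0" --pt "1 -0.25 0 0.3 0 0 0" --pt "1 -0.25 0 0.3 0 0 0" --pt "1 -0.25 0 0.3 0 0 0" --pt "1 -0.25 0 0.3 0 0 0" --pt "1 -0.25 0 0.3 0 0 0" --pt "1 0 0 0 0 0 0" --pt "1 0 0 0 0 0 0"

```text
time: 2.15
position: [0.4453, -0.2454, 0.2475]
tool_rot: [0.588, -0.392, 0.392, -0.588]
ft_force: [-0.4, -0.3, 0.0]
grip_width: 0.0869
```

```bash
python3 - <<'E'
from h import *
plan(.445,-.2426,.20,22.5)
cv2.imwrite("pics/w1.png",eyes.camera("wrist")[:,:,::-1])
P=eyes.camera_params("wrist");R=cv2.Rodrigues(P["rvec"])[0];print(-R.T@P["tvec"],R[2])
E
```

```text
t 2.15 pos [ 0.4453 -0.2454  0.2475] jawyaw 22.64 down [-6.e-04  2.e-04 -1.e+00] q6 -1.12 grip 0.0869 F [-0.4 -0.3  0. ]
turn/180deg [ 0.0001  0.0008 -0.0001] deg -0.1  then shift/100mm [-0.028  0.415  0.008]
[ 0.41355342 -0.16864414  0.38417144] [ 0.1164621  -0.28227859 -0.95223704]
```

View pics/w1.png

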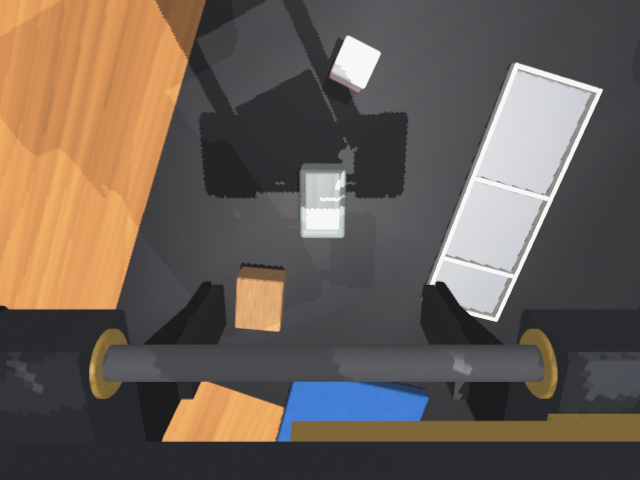

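The wrist view shows the punch square to the jaws: block top spans columns ~301–345, rows ~170–237, near the jaw centre line at 323. Next I'll measure it, along with the seal and tray3.

```bash
python3 - <<'E'
from h import *
im=cv2.imread("pics/w1.png")
cv2.imwrite("pics/w1c.png",cv2.resize(im[20:250,260:400],None,fx=2.5,fy=2.5,interpolation=cv2.INTER_NEAREST))
hsv=cv2.cvtColor(im,cv2.COLOR_BGR2HSV)
for nm,px in (("pl",[(301,165),(345,165)]),("far",[(301,237),(345,237)]),("ctr",[(323,203)])):print(nm,ray("wrist",px,.04).round(4))
m=((hsv[...,2]>185)&(hsv[...,1]<50)).astype(np.uint8)
m[:,:420]=0;m[340:]=0
c=max(cv2.findContours(m,cv2.RETR_EXTERNAL,cv2.CHAIN_APPROX_NONE)[0],key=cv2.contourArea)
print("tray3",cv2.minAreaRect((ray("wrist",c.reshape(-1,2),.01)[:,:2]*1000).astype(np.float32)))
print(proj("wrist",[[.445,-.2426,.04],[.6075,-.1845,.01]]))
E
```

```text
pl [[ 0.4152 -0.2211  0.04  ]
 [ 0.4494 -0.2069  0.04  ]]
far [[ 0.4386 -0.2804  0.04  ]
 [ 0.4748 -0.2655  0.04  ]]
ctr [[ 0.4449 -0.2443  0.04  ]]
tray3 ((606.5887451171875, -186.7012939453125), (82.2024154663086, 235.36329650878906), 7.168507099151611)
[[323.91150317 201.29128869]
 [506.87300654 202.78228893]]
```

View pics/w1c.png

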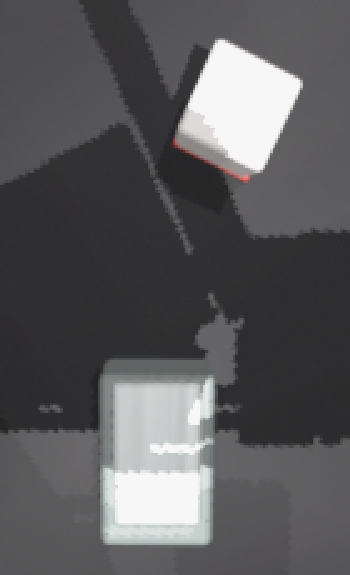

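Request:
play_rows --pt "1 0 0.35 0 0 0 0" --pt "1 0 0.35 0 0 0 0" --pt "1 0 0.35 0 0 0 0" --pt "1 0 0.35 0 0 0 0" --pt "1 0 0.35 0 0 0 0" --pt "1 0 0.2 0 0 0 0" --pt "1 0 0.14 0 0 0 0" --pt "1 0 0 0 0 0 0" --pt "0.3 0 0 0 0 0 0" --pt "0.3 0 0 0 0 0 0" --pt "0.3 0 0 0 0 0 0" --pt "0.3 0 0 0 0 0 0" --grip_force 25

```text
time: 3.2
position: [0.4454, -0.2484, 0.0398]
tool_rot: [0.588, -0.393, 0.395, -0.587]
ft_force: [0.5, -0.5, 0.1]
grip_width: 0.0684
```

Request:
play_rows --pt "0.3 0 0 0 0 0 0" --pt "0.3 0 0 0 0 0 0"

```text
time: 3.37
position: [0.4452, -0.2478, 0.0393]
tool_rot: [0.588, -0.393, 0.394, -0.587]
ft_force: [-0.3, 0.1, -0.2]
grip_width: 0.0548
```

Request:
play_rows --pt "0.1 0 0 0 0 0 0" --pt "0.1 0 0 0 0 0 0" --pt "0.1 0 0 0 0 0 0" --pt "0.1 0 0 0 0 0 0" --pt "0.1 0 0 0 0 0 0"

```text
time: 3.78
position: [0.4451, -0.2475, 0.0388]
tool_rot: [-0.587, 0.393, -0.394, 0.588]
ft_force: [0.8, 1.3, 3.4]
grip_width: 0.0395
```

```bash
python3 - <<'E'
from h import *
a=np.radians(7.3)
c=lambda yy:(.607-np.sin(a)*yy, -.186+np.cos(a)*yy)
for n,yy in (("punch",.066),("tape",-.025),("small",-.091)): print(n,c(yy))
b=np.radians(-4.7)
for n,yy in (("big",.030),("seal",-.037)): print(n,(.5925-np.sin(b)*yy,.2057+np.cos(b)*yy))
plan(*c(.066),.1,7.3)
E
```

```text
punch (np.float64(0.5986137358323108), np.float64(-0.12053496678905803))
tape (np.float64(0.6101766152150337), np.float64(-0.21079736106475075))
small (np.float64(0.6185628793827229), np.float64(-0.2762623942756927))
big (np.float64(0.5949581552589013), np.float64(0.2355991216045411))
seal (np.float64(0.5894682751806886), np.float64(0.16882441668773263))
t 3.78 pos [ 0.4451 -0.2475  0.0388] jawyaw 22.37 down [ 6.e-04 -3.e-04 -1.e+00] q6 -1.12 grip 0.0395 F [0.8 1.3 3.4]
turn/180deg [-0.0002  0.0837  0.0001] deg -15.1  then shift/100mm [-1.065 -0.672  1.684]
```

Request:
play_rows --pt "0.1 0 -0.2 0 0 0 0" --pt "0.1 0 -0.25 0 0 0 0" --pt "0.1 0 -0.25 0 0 0 0" --pt "0.1 0 0 0 0 0.028 0" --pt "0.1 0 0 0 0 0.028 0" --pt "0.1 0 0 0 0 0.028 0" --pt "0.1 -0.17 0 0.28 0 0 0" --pt "0.1 -0.17 0 0.28 0 0 0" --pt "0.1 -0.17 0 0.28 0 0 0" --pt "0.1 -0.17 0 0.28 0 0 0" --pt "0.1 -0.17 0 0.28 0 0 0" --pt "0.1 -0.17 0 0.28 0 0 0"

```text
time: 4.78
position: [0.5987, -0.1237, 0.1075]
tool_rot: [0.531, -0.468, 0.466, -0.53]
ft_force: [0.7, -0.4, -3.1]
grip_width: 0.0395
```

Request:
play_rows --pt "0.1 0 0 0 0 0 0" --pt "0.1 0 0 0 0 0 0"

```text
time: 4.95
position: [0.5989, -0.1236, 0.1075]
tool_rot: [0.532, -0.467, 0.466, -0.531]
ft_force: [0.3, -0.8, -2.6]
grip_width: 0.04
```

```bash
python3 - <<'E'
from h import *
plan(.5986,-.1225,.0365,7.3)
cv2.imwrite("pics/w2.png",eyes.camera("wrist")[:,:,::-1])
E
```

```text
t 4.95 pos [ 0.5989 -0.1236  0.1075] jawyaw 7.45 down [-1.4e-03  1.0e-04 -1.0e+00] q6 -0.52 grip 0.04 F [ 0.3 -0.8 -2.6]
turn/180deg [ 0.0004  0.0008 -0.0001] deg -0.1  then shift/100mm [-0.012  0.65  -0.002]
```

View pics/w2.png

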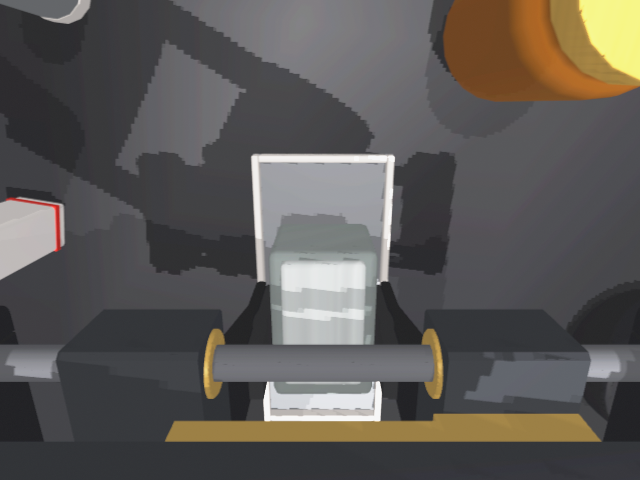

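The punch is centred over the largest compartment (compartment edges at columns ~255–393, punch 272–377). I'll lower it, release and retreat.

Request:
play_rows --pt "0.1 0 0.25 0 0 0 0" --pt "0.1 0 0.25 0 0 0 0" --pt "0.1 0 0.1 0 0 0 0" --pt "0.1 0 0.05 0 0 0 0" --pt "0.1 0 0 0 0 0 0" --pt "0.7 0 0 0 0 0 0" --pt "0.7 0 0 0 0 0 0" --pt "0.7 0 0 0 0 0 0" --pt "0.7 0 0 0 0 0 0" --pt "0.7 0 -0.1 0 0 0 0" --pt "0.7 0 -0.3 0 0 0 0" --pt "1 0 -0.35 0 0 0 0"

```text
time: 6.0
position: [0.597, -0.1245, 0.1181]
tool_rot: [0.531, -0.469, 0.466, -0.53]
ft_force: [0.5, -0.9, 0.6]
grip_width: 0.0626
```

```bash
python3 - <<'E'
from h import *
plan(.428,.1250,.2,7.3)
E
```

```text
t 6.0 pos [ 0.597  -0.1245  0.1181] jawyaw 7.25 down [-0.0047  0.0019 -1.    ] q6 -0.52 grip 0.0626 F [ 0.5 -0.9  0.6]
turn/180deg [ 0.0014 -0.0003 -0.0008] deg 0.1  then shift/100mm [-2.69  -0.879 -1.359]
```

Request:
play_rows --pt "1 0 -0.4 0 0 0 0" --pt "1 0 -0.4 0 0 0 0" --pt "1 0 -0.08 0 0 0 0" --pt "1 -0.3 0 -0.15 0 0 0" --pt "1 -0.3 0 -0.15 0 0 0" --pt "1 -0.3 0 -0.15 0 0 0" --pt "1 -0.3 0 -0.15 0 0 0" --pt "1 -0.3 0 -0.15 0 0 0" --pt "1 -0.3 0 -0.15 0 0 0" --pt "1 -0.3 0 -0.15 0 0 0" --pt "1 -0.3 0 -0.15 0 0 0" --pt "1 -0.29 0 -0.16 0 0 0"

```text
time: 7.0
position: [0.4288, 0.1257, 0.2073]
tool_rot: [-0.53, 0.467, -0.468, 0.531]
ft_force: [0.3, 0.4, -0.1]
grip_width: 0.0874
```

Request:
play_rows --pt "1 0 0 0 0 0 0" --pt "1 0 0 0 0 0 0"

```text
time: 7.17
position: [0.4286, 0.1257, 0.2072]
tool_rot: [-0.531, 0.466, -0.467, 0.532]
ft_force: [0.5, -0.2, -1.0]
grip_width: 0.0869
```

```bash
python3 - <<'E'
from h import *
plan(.428,.1250,.034,7.3)
cv2.imwrite("pics/w3.png",eyes.camera("wrist")[:,:,::-1])
cv2.imwrite("pics/t3.png",eyes.camera("top")[:,:,::-1])
print(proj("wrist",[[.428,.125,.048],[.431,.370,.084],[.5925,.2057,.01]]))
E
```

```text
t 7.17 pos [0.4286 0.1257 0.2072] jawyaw 7.46 down [ 6.e-04 -2.e-04 -1.e+00] q6 -0.1 grip 0.0869 F [ 0.5 -0.2 -1. ]
turn/180deg [-0.0002  0.0009  0.0001] deg -0.2  then shift/100mm [ 0.006  1.672 -0.006]
[[ 317.71039007  220.10856878]
 [ 384.36386722 -238.10398559]
 [ 534.55863232  135.63252706]]
```

View pics/w3.png

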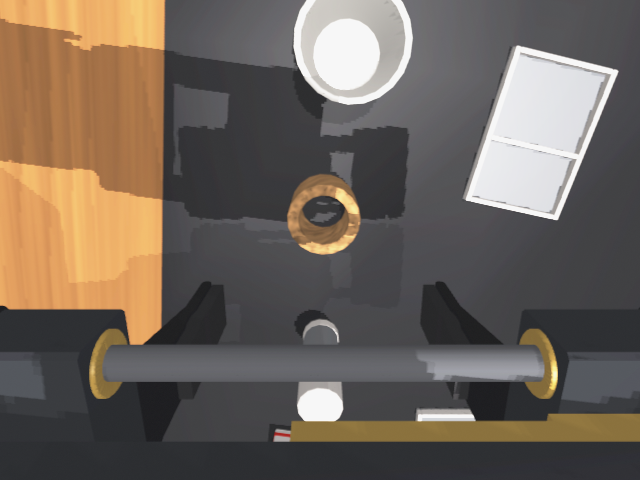

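View pics/t3.png

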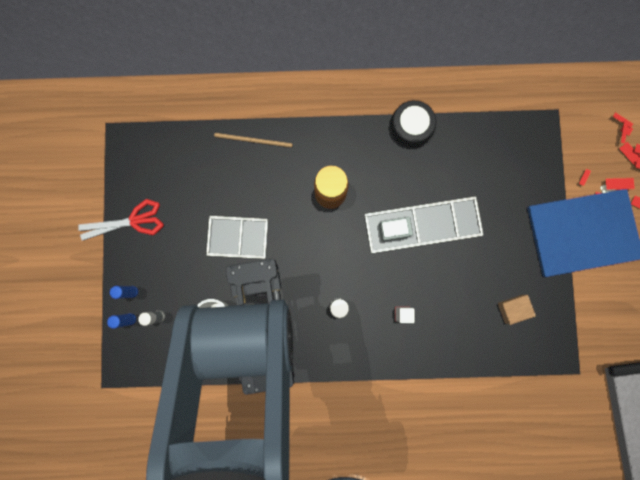

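The tape top ring is centred at about (324,217) in the wrist view, ~6 px right of the prediction, so I'll shift +4 mm in x. The top view shows the punch sitting inside its compartment.

Request:
play_rows --pt "1 0 0.35 0.04 0 0 0" --pt "1 0 0.35 0 0 0 0" --pt "1 0 0.35 0 0 0 0" --pt "1 0 0.35 0 0 0 0" --pt "1 0 0.2 0 0 0 0" --pt "1 0 0.08 0 0 0 0" --pt "1 0 0 0 0 0 0" --pt "0.3 0 0 0 0 0 0" --pt "0.3 0 0 0 0 0 0" --pt "0.3 0 0 0 0 0 0" --pt "0.3 0 0 0 0 0 0" --pt "0.3 0 0 0 0 0 0" --grip_force 20

```text
time: 8.27
position: [0.4335, 0.1251, 0.0395]
tool_rot: [-0.531, 0.467, -0.467, 0.531]
ft_force: [-2.4, 0.1, 1.7]
grip_width: 0.0614
```

Request:
play_rows --pt "0.3 0 0 0 0 0 0" --pt "0.3 0 0 0 0 0 0" --pt "0.3 0 0 0 0 0 0"

```text
time: 8.52
position: [0.4331, 0.1251, 0.0393]
tool_rot: [0.531, -0.467, 0.467, -0.531]
ft_force: [-1.4, -1.1, 6.8]
grip_width: 0.0564
```

```bash
python3 - <<'E'
from h import *
plan(.610,-.211,.2,7.3)
E
```

```text
t 8.52 pos [0.4331 0.1251 0.0393] jawyaw 7.26 down [-6.e-04 -0.e+00 -1.e+00] q6 -0.09 grip 0.0564 F [-1.4 -1.1  6.8]
turn/180deg [ 0.0002 -0.0002 -0.    ] deg 0.0  then shift/100mm [ 3.559 -1.667  1.328]
```

Request:
play_rows --pt "0.3 0 -0.2 0 0 0 0" --pt "0.3 0 -0.3 0 0 0 0" --pt "0.3 0 -0.3 0 0 0 0" --pt "0.3 0 -0.3 0 0 0 0" --pt "0.3 0 -0.3 0 0 0 0" --pt "0.3 0 -0.2 0 0 0 0" --pt "0.3 0 0 0 0 0 0"

```text
time: 9.1
position: [0.4364, 0.1253, 0.2025]
tool_rot: [-0.528, 0.465, -0.47, 0.533]
ft_force: [0.7, -0.6, -1.4]
grip_width: 0.056
```

Request:
play_rows --pt "0.3 0.2 0 0.08 0 0 0" --pt "0.3 0.31 0 0.12 0 0 0" --pt "0.3 0.31 0 0.12 0 0 0" --pt "0.3 0.31 0 0.12 0 0 0" --pt "0.3 0.31 0 0.12 0 0 0" --pt "0.3 0.31 0 0.12 0 0 0" --pt "0.3 0.31 0 0.12 0 0 0" --pt "0.3 0.31 0 0.12 0 0 0" --pt "0.3 0.31 0 0.12 0 0 0" --pt "0.3 0.31 0 0.12 0 0 0" --pt "0.3 0.31 0 0.12 0 0 0" --pt "0.3 0.26 0 0.05 0 0 0"

```text
time: 10.1
position: [0.6118, -0.2135, 0.1969]
tool_rot: [-0.53, 0.467, -0.468, 0.531]
ft_force: [0.6, 0.6, -1.3]
grip_width: 0.0562
```

Request:
play_rows --pt "0.3 0 0.3 0 0 0 0" --pt "0.3 0 0.3 0 0 0 0" --pt "0.3 0 0.3 0 0 0 0" --pt "0.3 0 0 0 0 0 0" --pt "0.3 0 0 0 0 0 0"

```text
time: 10.52
position: [0.6087, -0.2103, 0.1057]
tool_rot: [0.531, -0.47, 0.465, -0.53]
ft_force: [-0.1, 0.5, -0.1]
grip_width: 0.0562
```

```bash
python3 - <<'E'
from h import *
plan(.610,-.211,.0363,7.3)
cv2.imwrite("pics/w4.png",eyes.camera("wrist")[:,:,::-1])
E
```

```text
t 10.52 pos [ 0.6087 -0.2103  0.1057] jawyaw 7.25 down [-0.0057  0.0032 -1.    ] q6 -0.63 grip 0.0562 F [-0.1  0.5 -0.1]
turn/180deg [ 0.0017 -0.0003 -0.0012] deg 0.1  then shift/100mm [0.008 0.634 0.012]
```

View pics/w4.png

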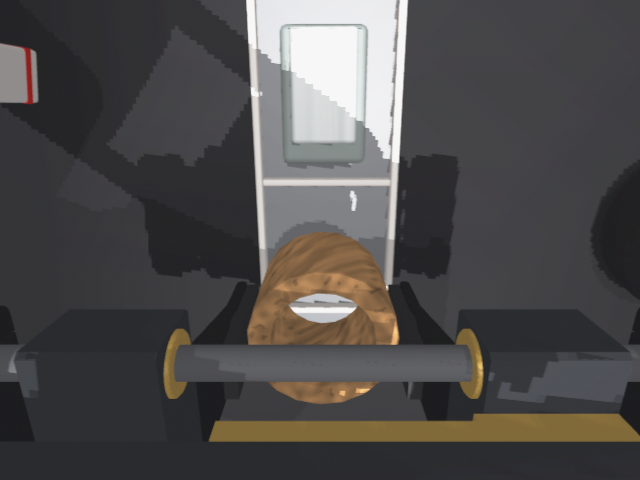

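The tape is centred laterally between the walls (columns 262–392); now lowering it.

Request:
play_rows --pt "0.3 0 0.25 0.01 0 0 0" --pt "0.3 0 0.2 0 0 0 0" --pt "0.3 0 0.1 0 0 0 0" --pt "0.3 0 0.08 0 0 0 0" --pt "0.3 0 0 0 0 0 0" --pt "0.78 0 0 0 0 0 0" --pt "0.78 0 0 0 0 0 0" --pt "0.78 0 0 0 0 0 0" --pt "0.78 0 0 0 0 0 0" --pt "0.78 0 -0.1 0 0 0 0" --pt "0.78 0 -0.3 0 0 0 0" --pt "0.78 0 -0.35 0 0 0 0"

```text
time: 11.57
position: [0.6099, -0.2104, 0.1199]
tool_rot: [0.531, -0.469, 0.466, -0.53]
ft_force: [1.3, -0.5, 0.6]
grip_width: 0.0678
```

```bash
python3 - <<'E'
from h import *
plan(.4325,.3705,.22,7.3)
E
```

```text
t 11.57 pos [ 0.6099 -0.2104  0.1199] jawyaw 7.24 down [-0.0046  0.0026 -1.    ] q6 -0.63 grip 0.0678 F [ 1.3 -0.5  0.6]
turn/180deg [ 0.0014 -0.0003 -0.001 ] deg 0.1  then shift/100mm [-5.988 -1.061 -1.022]
```

Request:
play_rows --pt "1 0 -0.35 0 0 0 0" --pt "1 0 -0.35 0 0 0 0" --pt "1 0 -0.36 0 0 0 0" --pt "1 -0.35 0 -0.06 0 0 0" --pt "1 -0.35 0 -0.06 0 0 0" --pt "1 -0.35 0 -0.06 0 0 0" --pt "1 -0.35 0 -0.06 0 0 0" --pt "1 -0.35 0 -0.06 0 0 0" --pt "1 -0.35 0 -0.06 0 0 0" --pt "1 -0.35 0 -0.06 0 0 0" --pt "1 -0.35 0 -0.06 0 0 0" --pt "1 -0.35 0 -0.06 0 0 0"

```text
time: 12.57
position: [0.5175, 0.0959, 0.2278]
tool_rot: [-0.53, 0.467, -0.468, 0.531]
ft_force: [0.6, 0.7, -0.8]
grip_width: 0.0872
```

Request:
play_rows --pt "1 -0.35 0 -0.06 0 0 0" --pt "1 -0.35 0 -0.06 0 0 0" --pt "1 -0.35 0 -0.06 0 0 0" --pt "1 -0.35 0 -0.06 0 0 0" --pt "1 -0.35 0 -0.06 0 0 0" --pt "1 -0.35 0 -0.06 0 0 0" --pt "1 -0.35 0 -0.06 0 0 0" --pt "1 -0.04 0 0 0 0 0" --pt "1 0 0 0 0 0 0" --pt "1 0 0 0 0 0 0"

```text
time: 13.4
position: [0.4451, 0.336, 0.2271]
tool_rot: [-0.531, 0.467, -0.467, 0.531]
ft_force: [0.2, -0.6, 0.5]
grip_width: 0.0872
```

```bash
python3 - <<'E'
from h import *
plan(.4325,.3705,.048,7.3)
cv2.imwrite("pics/w5.png",eyes.camera("wrist")[:,:,::-1])
print(proj("wrist",[[.4325,.3705,.084],[.4325,.3705,0]]))
E
```

```text
t 13.4 pos [0.4451 0.336  0.2271] jawyaw 7.32 down [ 8.e-04 -3.e-04 -1.e+00] q6 0.32 grip 0.0872 F [ 0.2 -0.6  0.5]
turn/180deg [-0.0002  0.0001  0.0001] deg -0.0  then shift/100mm [-0.358  1.731 -0.081]
[[309.55423549 177.05594266]
 [312.46071571 160.80795283]]
```

View pics/w5.png

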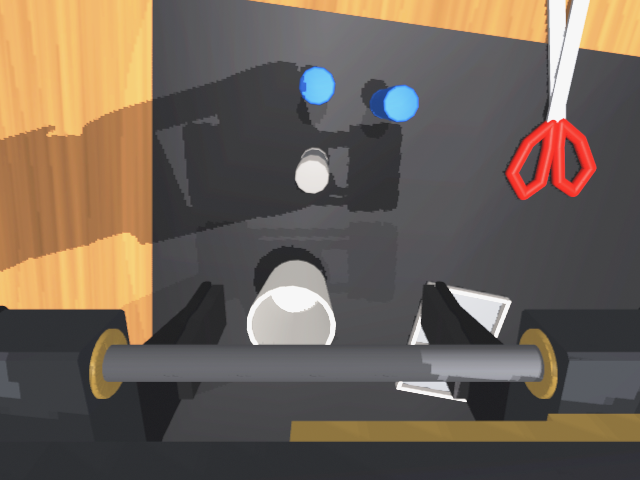

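The small glue cap is at (312,174), within 3 px of the prediction. Both blue ones are clear of the finger line. Next: shift over, descend and grip.

Request:
play_rows --pt "1 -0.37 0 -0.07 0 0 0" --pt "1 0 0 0 0 0 0" --pt "1 0 0.35 0 0 0 0" --pt "1 0 0.35 0 0 0 0" --pt "1 0 0.35 0 0 0 0" --pt "1 0 0.35 0 0 0 0" --pt "1 0 0.25 0 0 0 0" --pt "1 0 0.08 0 0 0 0" --pt "1 0 0 0 0 0 0" --pt "0.1 0 0 0 0 0 0" --pt "0.1 0 0 0 0 0 0" --pt "0.1 0 0 0 0 0 0" --grip_force 15

```text
time: 14.45
position: [0.435, 0.3725, 0.0556]
tool_rot: [-0.529, 0.467, -0.468, 0.532]
ft_force: [0.3, 0.3, -0.7]
grip_width: 0.0745
```

Request:
play_rows --pt "0.1 0 0 0 0 0 0" --pt "0.1 0 0 0 0 0 0" --pt "0.1 0 0 0 0 0 0" --pt "0.1 0 0 0 0 0 0" --pt "0.1 0 0 0 0 0 0" --pt "0.1 0 0 0 0 0 0" --pt "0.1 0 0 0 0 0 0" --pt "0.1 0 0 0 0 0 0"

```text
time: 15.12
position: [0.4334, 0.372, 0.0535]
tool_rot: [0.531, -0.467, 0.467, -0.531]
ft_force: [-0.4, 1.1, 0.4]
grip_width: 0.0236
```

```bash
python3 - <<'E'
from h import *
plan(.6186,-.2763,.2,7.3)
E
```

```text
t 15.12 pos [0.4334 0.372  0.0535] jawyaw 7.25 down [-2.e-04 -1.e-04 -1.e+00] q6 0.39 grip 0.0236 F [-0.4  1.1  0.4]
turn/180deg [ 0.0001 -0.0003  0.    ] deg 0.0  then shift/100mm [ 6.665 -1.525  1.013]
```

Request:
play_rows --pt "0.1 0 -0.2 0 0 0 0" --pt "0.1 0 -0.3 0 0 0 0" --pt "0.1 0 -0.3 0 0 0 0" --pt "0.1 0 -0.3 0 0 0 0" --pt "0.1 0 -0.3 0 0 0 0" --pt "0.1 0 -0.12 0 0 0 0" --pt "0.1 0.2 0 0.03 0 0 0" --pt "0.1 0.3 0 0.05 0 0 0" --pt "0.1 0.3 0 0.05 0 0 0" --pt "0.1 0.3 0 0.05 0 0 0" --pt "0.1 0.3 0 0.05 0 0 0" --pt "0.1 0.3 0 0.05 0 0 0"

```text
time: 16.12
position: [0.4827, 0.2055, 0.2055]
tool_rot: [0.531, -0.467, 0.467, -0.531]
ft_force: [0.1, 0.2, -0.5]
grip_width: 0.0237
```

Request:
play_rows --pt "0.1 0.3 0 0.05 0 0 0" --pt "0.1 0.3 0 0.05 0 0 0" --pt "0.1 0.3 0 0.05 0 0 0" --pt "0.1 0.3 0 0.05 0 0 0" --pt "0.1 0.3 0 0.05 0 0 0" --pt "0.1 0.3 0 0.05 0 0 0" --pt "0.1 0.3 0 0.05 0 0 0" --pt "0.1 0.3 0 0.05 0 0 0" --pt "0.1 0.3 0 0.05 0 0 0" --pt "0.1 0.3 0 0.05 0 0 0" --pt "0.1 0.3 0 0.05 0 0 0" --pt "0.1 0.3 0 0.05 0 0 0"

```text
time: 17.12
position: [0.5876, -0.1441, 0.2053]
tool_rot: [0.531, -0.468, 0.467, -0.53]
ft_force: [0.4, -0.1, -0.5]
grip_width: 0.0237
```

```bash
python3 - <<'E'
from h import *
plan(.6186,-.2763,.11,7.3)
E
```

```text
t 17.12 pos [ 0.5876 -0.1441  0.2053] jawyaw 7.23 down [-7.e-04  4.e-04 -1.e+00] q6 -0.55 grip 0.0237 F [ 0.4 -0.1 -0.5]
turn/180deg [ 0.0002 -0.0004 -0.0002] deg 0.1  then shift/100mm [1.351 0.893 0.139]
```

Request:
play_rows --pt "0.1 0.3 0 0.03 0 0 0" --pt "0.1 0.3 0 0.03 0 0 0" --pt "0.1 0.3 0 0.03 0 0 0" --pt "0.1 0.3 0 0.03 0 0 0" --pt "0.1 0.15 0 0.02 0 0 0" --pt "0.1 0 0 0 0 0 0" --pt "0.1 0 0.3 0 0 0 0" --pt "0.1 0 0.3 0 0 0 0" --pt "0.1 0 0.25 0 0 0 0" --pt "0.1 0 0 0 0 0 0" --pt "0.1 0 0 0 0 0 0" --pt "0.1 0 0 0 0 0 0"

```text
time: 18.12
position: [0.6193, -0.2745, 0.1218]
tool_rot: [-0.531, 0.467, -0.468, 0.531]
ft_force: [-0.4, 0.5, 0.3]
grip_width: 0.0238
```

```bash
python3 - <<'E'
from h import *
plan(.6186,-.2763,.0508,7.3)
cv2.imwrite("pics/w6.png",eyes.camera("wrist")[:,:,::-1])
cv2.imwrite("pics/s6.png",eyes.camera("scene")[130:330,100:360,::-1].repeat(3,0).repeat(3,1))
E
```

```text
t 18.12 pos [ 0.6193 -0.2745  0.1218] jawyaw 7.28 down [ 1.4e-03 -7.0e-04 -1.0e+00] q6 -0.71 grip 0.0238 F [-0.4  0.5  0.3]
turn/180deg [-0.0004 -0.0001  0.0003] deg 0.0  then shift/100mm [ 0.017  0.65  -0.01 ]
```

View pics/w6.png

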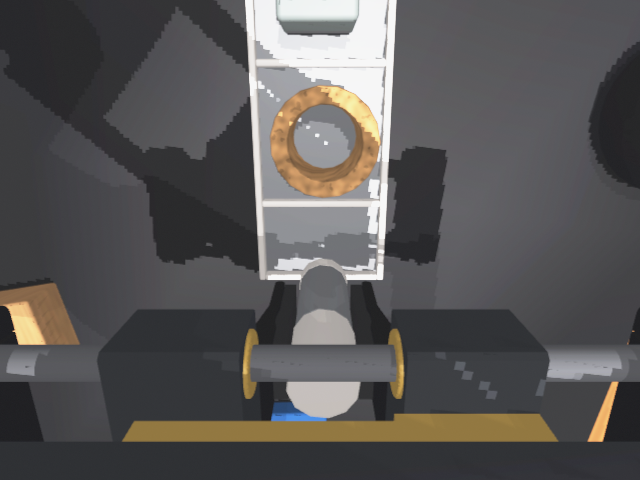

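View pics/s6.png

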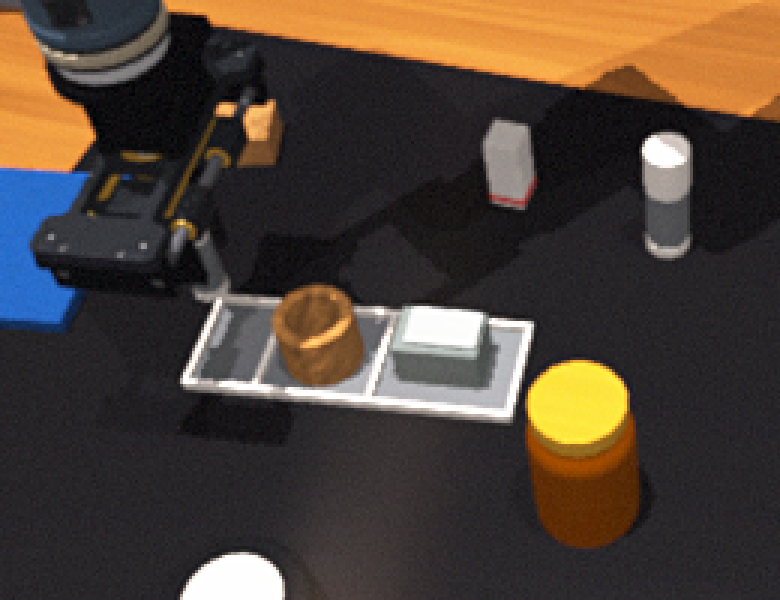

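```bash
python3 - <<'E'
from h import *
print(proj("wrist",[[.6186,-.2763,.003],[.6193,-.2745,.068]]))
im=cv2.imread("pics/w6.png")
print(ray("wrist",[(262,203),(380,203),(264,278),(382,278)],.01).round(4))
print(ray("wrist",[(325,141)],.051).round(4), ray("wrist",[(255,62),(387,62)],.01).round(4))
E
```

```text
[[318.89051522 238.76609074]
 [319.90399903 276.04875568]]
[[ 0.58   -0.2549  0.01  ]
 [ 0.6535 -0.2456  0.01  ]
 [ 0.5855 -0.3059  0.01  ]
 [ 0.6635 -0.2961  0.01  ]]
[[ 0.6136 -0.2087  0.051 ]] [[ 0.5695 -0.1738  0.01  ]
 [ 0.6436 -0.1643  0.01  ]]
```

Checked against rays: the narrow compartment centre is about (0.619, -0.275), which matches the held stick. I'll lower it and release.

Request:
play_rows --pt "0.1 0 0.25 0 0 0 0" --pt "0.1 0 0.2 0 0 0 0" --pt "0.1 0 0.12 0 0 0 0" --pt "0.1 0 0.08 0 0 0 0" --pt "0.1 0 0 0 0 0 0" --pt "0.1 0 0 0 0 0 0" --pt "0.5 0 0 0 0 0 0" --pt "0.5 0 0 0 0 0 0" --pt "0.5 0 0 0 0 0 0" --pt "0.5 0 0 0 0 0 0" --pt "0.5 0 -0.1 0 0 0 0" --pt "0.5 0 -0.2 0 0 0 0"

```text
time: 19.22
position: [0.6169, -0.2738, 0.0838]
tool_rot: [0.531, -0.469, 0.465, -0.53]
ft_force: [-0.1, -0.5, 0.0]
grip_width: 0.0428
```

Request:
play_rows --pt "0.5 0 -0.3 0 0 0 0" --pt "0.5 0 -0.35 0 0 0 0" --pt "1 0 -0.35 0 0 0 0" --pt "1 0 -0.35 0 0 0 0"

```text
time: 19.55
position: [0.6183, -0.2747, 0.2228]
tool_rot: [-0.531, 0.467, -0.467, 0.531]
ft_force: [0.7, -0.5, -0.3]
grip_width: 0.0504
```

```bash
python3 - <<'E'
from h import *
plan(.4425,.0003,.215,-4.7)
cv2.imwrite("pics/w7.png",eyes.camera("wrist")[:,:,::-1])
E
```

```text
t 19.55 pos [ 0.6183 -0.2747  0.2228] jawyaw 7.24 down [ 1.e-04 -0.e+00 -1.e+00] q6 -0.71 grip 0.0504 F [ 0.7 -0.5 -0.3]
turn/180deg [-0.      0.0664  0.    ] deg -11.9  then shift/100mm [-2.596  0.018 -1.978]
```

View pics/w7.png

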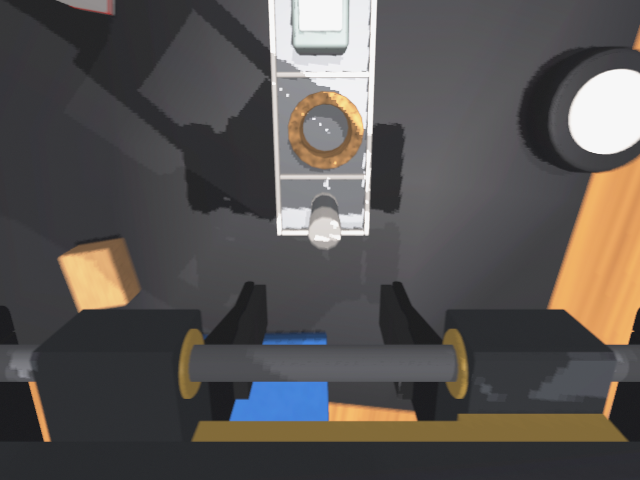

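The small glue stands upright in the narrow compartment (cap at 325,228; foot at ~325,200). Next is the large glue.

Request:
play_rows --pt "1 0 0 0 0 0.033 0" --pt "1 0 0 0 0 0.033 0" --pt "1 -0.29 0 -0.22 0 0 0" --pt "1 -0.29 0 -0.22 0 0 0" --pt "1 -0.29 0 -0.22 0 0 0" --pt "1 -0.29 0 -0.22 0 0 0" --pt "1 -0.29 0 -0.22 0 0 0" --pt "1 -0.29 0 -0.22 0 0 0" --pt "1 -0.29 0 -0.22 0 0 0" --pt "1 -0.29 0 -0.22 0 0 0" --pt "1 -0.28 0 -0.22 0 0 0" --pt "1 0 0 0 0 0 0"

```text
time: 20.6
position: [0.436, 0.0052, 0.2205]
tool_rot: [-0.481, 0.521, -0.516, 0.479]
ft_force: [-0.7, 0.5, -0.8]
grip_width: 0.0873
```

```bash
python3 - <<'E'
from h import *
plan(.4425,.0003,.060,-4.7)
cv2.imwrite("pics/w8.png",eyes.camera("wrist")[:,:,::-1])
print(proj("wrist",[[.4425,.0003,.1],[.424,-.131,.066]]))
E
```

```text
t 20.6 pos [0.436  0.0052 0.2205] jawyaw -4.41 down [-0.007   0.0033 -1.    ] q6 -0.17 grip 0.0873 F [-0.7  0.5 -0.8]
turn/180deg [ 0.0023  0.0016 -0.0009] deg -0.3  then shift/100mm [0.043 1.545 0.069]
[[327.20020354 240.9625894 ]
 [316.60305992 376.21869241]]
```

View pics/w8.png

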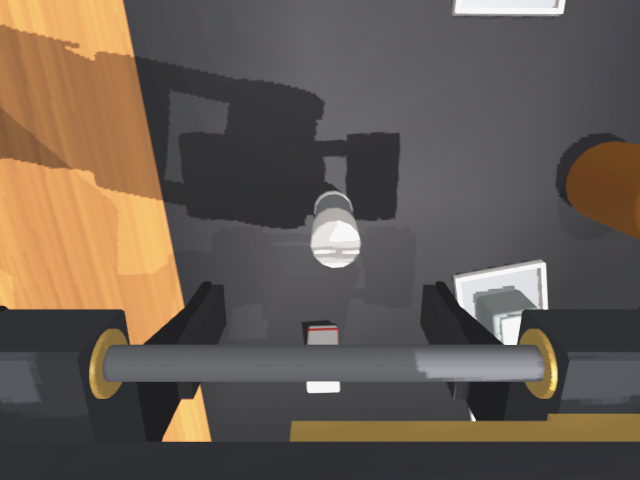

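Request:
play_rows --pt "1 0 0 0 0 0 0" --pt "1 0 0 0 0 0 0"

```text
time: 20.82
position: [0.4438, -0.0005, 0.2212]
tool_rot: [0.479, -0.519, 0.521, -0.48]
ft_force: [0.2, -0.1, 0.3]
grip_width: 0.0869
```

```bash
python3 - <<'E'
from h import *
im=eyes.camera("wrist"); plan(.4425,.0003,.060,-4.7)
print(proj("wrist",[[.4425,.0003,.1]]))
m=cv2.inRange(im,(190,190,190),(255,255,255));m[:150]=0;m[290:]=0;m[:,:280]=0;m[:,400:]=0
c=max(cv2.findContours(m,cv2.RETR_EXTERNAL,cv2.CHAIN_APPROX_NONE)[0],key=cv2.contourArea);print(cv2.boundingRect(c))
x,y,w,h=cv2.boundingRect(c); print(ray("wrist",[(x+w/2-.5,y+h-w/2-.5)],.1))
E
```

```text
t 20.87 pos [ 0.4438 -0.0008  0.221 ] jawyaw -4.69 down [ 2.4e-03 -8.0e-04 -1.0e+00] q6 -0.17 grip 0.087 F [ 0.1 -0.3 -0.3]
turn/180deg [-0.0008  0.0001  0.0002] deg -0.0  then shift/100mm [-0.009  1.55  -0.014]
[[319.32371906 236.13157219]]
(296, 212, 50, 35)
[[0.4441314  0.01032616 0.1       ]]
```

```bash
python3 - <<'E'
from h import *
cv2.imwrite("pics/w9.png",eyes.camera("wrist")[150:300,230:430,::-1].repeat(3,0).repeat(3,1))
E
```

```text
(no output)
```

View pics/w9.png

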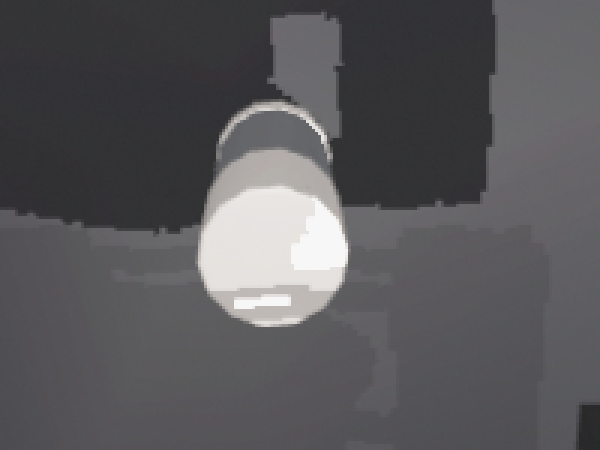

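The full cap ellipse is centred at (321,235.5) and the prediction is (319,236), so it's aligned. The mask had only lost the shaded rim. Now descending.

Request:
play_rows --pt "1 0 0.35 0 0 0 0" --pt "1 0 0.35 0 0 0 0" --pt "1 0 0.35 0 0 0 0" --pt "1 0 0.3 0 0 0 0" --pt "1 0 0.2 0 0 0 0" --pt "1 0 0 0 0 0 0" --pt "1 0 0 0 0 0 0" --pt "0.2 0 0 0 0 0 0" --pt "0.2 0 0 0 0 0 0" --pt "0.2 0 0 0 0 0 0" --pt "0.2 0 0 0 0 0 0" --pt "0.2 0 0 0 0 0 0" --grip_force 15

```text
time: 21.92
position: [0.4428, 0.0002, 0.0665]
tool_rot: [0.479, -0.519, 0.52, -0.48]
ft_force: [-0.2, 0.1, 0.1]
grip_width: 0.0616
```

Request:
play_rows --pt "0.2 0 0 0 0 0 0" --pt "0.2 0 0 0 0 0 0" --pt "0.2 0 0 0 0 0 0" --pt "0.2 0 0 0 0 0 0" --pt "0.2 0 0 0 0 0 0"

```text
time: 22.33
position: [0.4423, 0.0003, 0.0655]
tool_rot: [-0.479, 0.52, -0.52, 0.479]
ft_force: [-0.4, -0.7, 0.5]
grip_width: 0.0337
```

```bash
python3 - <<'E'
from h import *
plan(.595,.2356,.2,-4.7)
E
```

```text
t 22.33 pos [4.423e-01 3.000e-04 6.550e-02] jawyaw -4.63 down [-0.  0. -1.] q6 -0.17 grip 0.0337 F [-0.4 -0.7  0.5]
turn/180deg [ 0.      0.0004 -0.    ] deg -0.1  then shift/100mm [-2.47  -1.405  1.329]
```

Request:
play_rows --pt "0.2 0 -0.2 0 0 0 0" --pt "0.2 0 -0.3 0 0 0 0" --pt "0.2 0 -0.3 0 0 0 0" --pt "0.2 0 -0.2 0 0 0 0" --pt "0.2 -0.25 0 0.14 0 0 0" --pt "0.2 -0.3 0 0.16 0 0 0" --pt "0.2 -0.3 0 0.16 0 0 0" --pt "0.2 -0.3 0 0.16 0 0 0" --pt "0.2 -0.3 0 0.16 0 0 0" --pt "0.2 -0.3 0 0.16 0 0 0" --pt "0.2 -0.3 0 0.16 0 0 0" --pt "0.2 -0.3 0 0.16 0 0 0"

```text
time: 23.33
position: [0.5868, 0.2259, 0.165]
tool_rot: [-0.48, 0.52, -0.519, 0.479]
ft_force: [0.9, -0.4, -0.6]
grip_width: 0.0336
```

Request:
play_rows --pt "0.2 -0.12 0 0.07 0 0 0" --pt "0.2 0 0.2 0 0 0 0" --pt "0.2 0 0.2 0 0 0 0" --pt "0.2 0 0 0 0 0 0" --pt "0.2 0 0 0 0 0 0" --pt "0.2 0 0 0 0 0 0"

```text
time: 23.83
position: [0.5949, 0.2356, 0.1259]
tool_rot: [0.479, -0.52, 0.52, -0.479]
ft_force: [0.5, -0.0, 0.1]
grip_width: 0.0338
```

```bash
python3 - <<'E'
from h import *
plan(.595,.2356,.0628,-4.7)
cv2.imwrite("pics/w10.png",eyes.camera("wrist")[:,:,::-1])
cv2.imwrite("pics/s10.png",eyes.camera("scene")[170:370,340:600,::-1].repeat(3,0).repeat(3,1))
print(proj("wrist",[[.595,.2356,.003]]))
E
```

```text
t 23.83 pos [0.5949 0.2356 0.1259] jawyaw -4.65 down [ 1.e-04  0.e+00 -1.e+00] q6 0.28 grip 0.0338 F [ 0.5 -0.   0.1]
turn/180deg [-0.      0.0003 -0.    ] deg -0.1  then shift/100mm [0.    0.571 0.001]
[[320.59994375 236.52103966]]
```

View pics/w10.png

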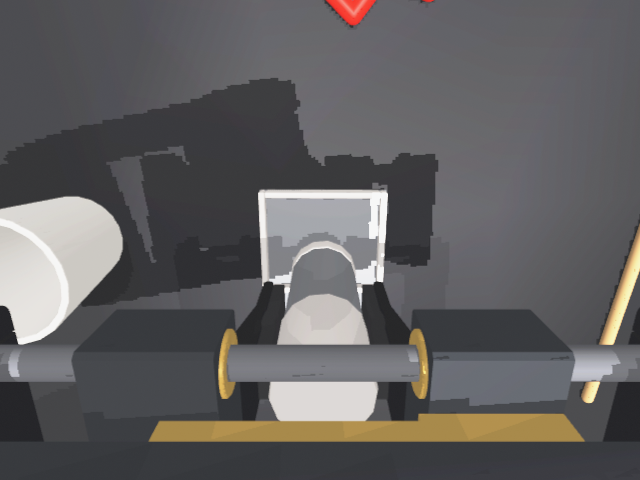

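View pics/s10.png

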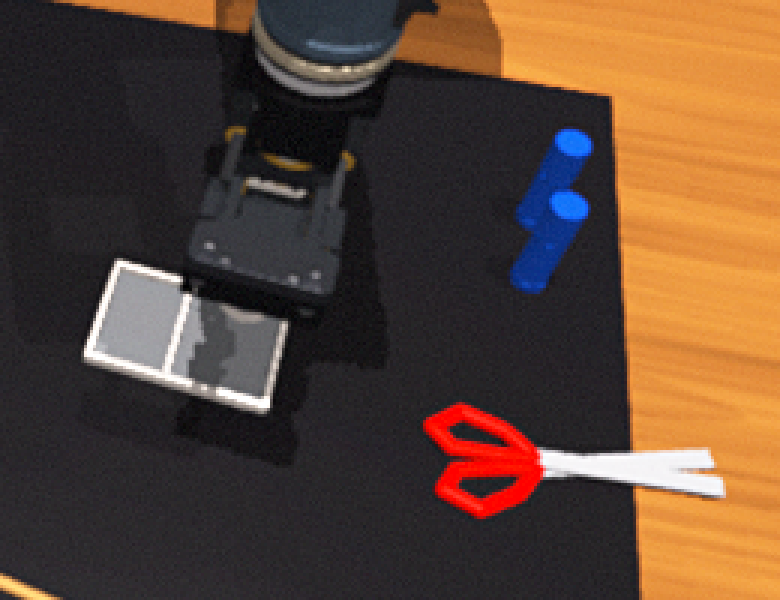

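```bash
python3 - <<'E'
from h import *
print(ray("wrist",[(262,191),(385,191)],.01).round(4))
a=np.radians(-4.7);c=np.array([.5925,.2057])
print([(c+[-np.sin(a)*.061+s*.041*np.cos(a),np.cos(a)*.061+s*.041*np.sin(a)]).round(4) for s in(-1,1)])
E
```

```text
[[0.5608 0.2711 0.01  ]
 [0.6383 0.2647 0.01  ]]
[array([0.5566, 0.2699]), array([0.6384, 0.2631])]
```

Wall corners agree within ~2 mm. Lower and release.

Request:
play_rows --pt "0.2 0 0.2 0 0 0 0" --pt "0.2 0 0.2 0 0 0 0" --pt "0.2 0 0.1 0 0 0 0" --pt "0.2 0 0.07 0 0 0 0" --pt "0.2 0 0 0 0 0 0" --pt "0.2 0 0 0 0 0 0" --pt "0.6 0 0 0 0 0 0" --pt "0.6 0 0 0 0 0 0" --pt "0.6 0 0 0 0 0 0" --pt "0.6 0 0 0 0 0 0" --pt "0.6 0 -0.1 0 0 0 0" --pt "0.6 0 -0.2 0 0 0 0"

```text
time: 24.93
position: [0.5929, 0.2353, 0.097]
tool_rot: [-0.481, 0.521, -0.519, 0.478]
ft_force: [-0.4, 0.5, 0.1]
grip_width: 0.0518
```

Request:
play_rows --pt "0.6 0 -0.3 0 0 0 0" --pt "1 0 -0.35 0 0 0 0" --pt "1 0 -0.35 0 0 0 0" --pt "1 0 -0.3 0 0 0 0" --pt "1 0 0 0 0 0 0"

```text
time: 25.35
position: [0.5988, 0.2368, 0.2371]
tool_rot: [0.475, -0.517, 0.522, -0.484]
ft_force: [1.1, 0.6, 0.3]
grip_width: 0.0712
```

```bash
python3 - <<'E'
from h import *
plan(.424,-.131,.215,-2.5)
cv2.imwrite("pics/w11.png",eyes.camera("wrist")[:,:,::-1])
E
```

```text
t 25.35 pos [0.5988 0.2368 0.2371] jawyaw -4.62 down [ 0.015   0.0032 -0.9999] q6 0.28 grip 0.0712 F [1.1 0.6 0.3]
turn/180deg [-0.0047 -0.0118 -0.0013] deg 2.1  then shift/100mm [ 3.751  0.161 -1.586]
```

View pics/w11.png

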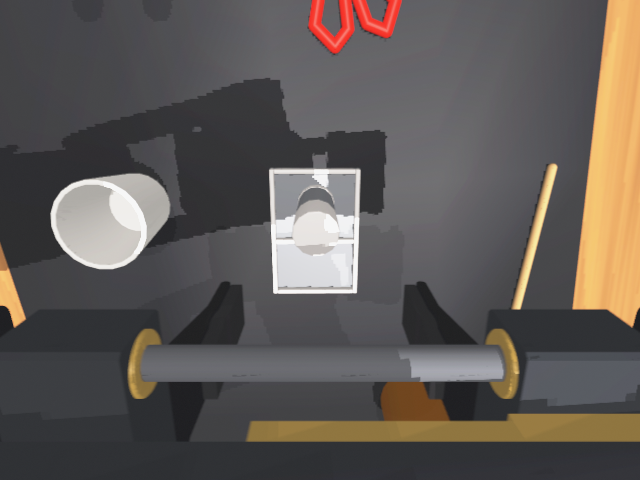

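Large glue stands upright in the larger compartment. Now to the seal.

Request:
play_rows --pt "1 0 0 0 0 -0.012 0" --pt "1 0.32 0 -0.13 0 0 0" --pt "1 0.32 0 -0.13 0 0 0" --pt "1 0.32 0 -0.13 0 0 0" --pt "1 0.32 0 -0.13 0 0 0" --pt "1 0.32 0 -0.13 0 0 0" --pt "1 0.32 0 -0.13 0 0 0" --pt "1 0.32 0 -0.13 0 0 0" --pt "1 0.32 0 -0.13 0 0 0" --pt "1 0.32 0 -0.13 0 0 0" --pt "1 0.32 0 -0.13 0 0 0" --pt "1 0.32 0 -0.13 0 0 0"

```text
time: 26.4
position: [0.435, -0.1106, 0.228]
tool_rot: [-0.489, 0.511, -0.51, 0.489]
ft_force: [-0.2, -0.4, -0.2]
grip_width: 0.0872
```

Request:
play_rows --pt "1 0.23 0 -0.12 0 0 0" --pt "1 0 0 0 0 0 0" --pt "1 0 0 0 0 0 0" --pt "1 0 0 0 0 0 0"

```text
time: 26.73
position: [0.4234, -0.1317, 0.2282]
tool_rot: [-0.489, 0.511, -0.51, 0.489]
ft_force: [-0.6, 0.4, 0.2]
grip_width: 0.0872
```

```bash
python3 - <<'E'
from h import *
im=eyes.camera("wrist")
plan(.424,-.131,.048,-2.5)
print(proj("wrist",[[.424,-.131,.066]]))
cv2.imwrite("pics/w12.png",im[120:300,220:440,::-1].repeat(3,0).repeat(3,1))
E
```

```text
t 26.78 pos [ 0.4237 -0.1314  0.2282] jawyaw -2.44 down [-7.e-04  9.e-04 -1.e+00] q6 -0.51 grip 0.0873 F [-0.2  0.1  0.4]
turn/180deg [ 0.0002  0.0003 -0.0003] deg -0.1  then shift/100mm [-0.004  1.742  0.003]
[[322.47846076 220.34610115]]
```

View pics/w12.png

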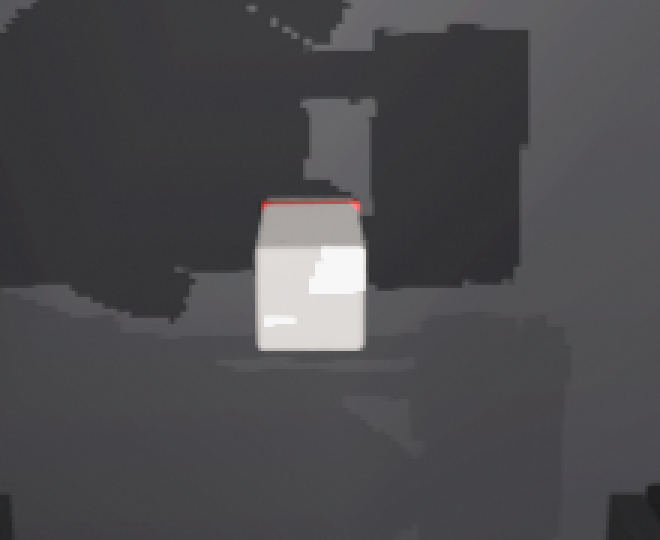

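The seal's top face is centred at (323,219) and square to the jaws. Descend and grip.

Request:
play_rows --pt "1 0 0.35 0 0 0 0" --pt "1 0 0.35 0 0 0 0" --pt "1 0 0.35 0 0 0 0" --pt "1 0 0.35 0 0 0 0" --pt "1 0 0.22 0 0 0 0" --pt "1 0 0.1 0 0 0 0" --pt "1 0 0 0 0 0 0" --pt "0.1 0 0 0 0 0 0" --pt "0.1 0 0 0 0 0 0" --pt "0.1 0 0 0 0 0 0" --pt "0.1 0 0 0 0 0 0" --pt "0.1 0 0 0 0 0 0" --grip_force 25

```text
time: 27.78
position: [0.4243, -0.1324, 0.0575]
tool_rot: [0.489, -0.51, 0.511, -0.489]
ft_force: [-0.9, -0.7, -0.2]
grip_width: 0.0612
```

Request:
play_rows --pt "0.1 0 0 0 0 0 0" --pt "0.1 0 0 0 0 0 0" --pt "0.1 0 0 0 0 0 0" --pt "0.1 0 0 0 0 0 0" --pt "0.1 0 0 0 0 0 0" --pt "0.1 0 0 0 0 0 0"

```text
time: 28.28
position: [0.4237, -0.1322, 0.0565]
tool_rot: [-0.489, 0.511, -0.511, 0.489]
ft_force: [0.0, -0.0, 0.5]
grip_width: 0.028
```

```bash
python3 - <<'E'
from h import *
plan(.590,.1685,.15,-4.7)
E
```

```text
t 28.28 pos [ 0.4237 -0.1322  0.0565] jawyaw -2.48 down [-1.e-04  1.e-04 -1.e+00] q6 -0.51 grip 0.028 F [ 0.  -0.   0.5]
turn/180deg [ 0.      0.0123 -0.    ] deg -2.2  then shift/100mm [-3.134 -0.995  1.411]
```

Request:
play_rows --pt "0.1 0 -0.2 0 0 0 0" --pt "0.1 0 -0.3 0 0 0 0" --pt "0.1 0 -0.3 0 0 0 0" --pt "0.1 0 -0.2 0 0.012 0 0" --pt "0.1 0 0 0 0 0 0"

```text
time: 28.7
position: [0.4247, -0.1328, 0.1596]
tool_rot: [0.479, -0.499, 0.522, -0.499]
ft_force: [0.3, 0.5, -1.7]
grip_width: 0.028
```

```bash
python3 - <<'E'
from h import *
plan(.590,.1685,.15,-4.7)
E
```

```text
t 28.7 pos [ 0.4247 -0.1328  0.1596] jawyaw -2.46 down [ 0.0437 -0.0048 -0.999 ] q6 -0.55 grip 0.028 F [ 0.3  0.5 -1.7]
turn/180deg [-0.014   0.0124  0.0007] deg -2.2  then shift/100mm [-3.138  0.036  1.401]
```

I typed the turn in the wrong column (tool x instead of y), which tilted the tool by ~2°. I'll undo that now.

Request:
play_rows --pt "0.1 0 0 0 -0.012 0 0" --pt "0.1 0 0 0 0 0.012 0" --pt "0.1 0 0 0 0 0 0" --pt "0.1 0 0 0 0 0 0" --pt "0.1 0 0 0 0 0 0"

```text
time: 29.12
position: [0.4231, -0.1319, 0.1558]
tool_rot: [-0.48, 0.52, -0.519, 0.479]
ft_force: [-0.3, -0.0, -1.8]
grip_width: 0.0277
```

```bash
python3 - <<'E'
from h import *
plan(.590,.1685,.15,-4.7)
E
```

```text
t 29.12 pos [ 0.4231 -0.1319  0.1558] jawyaw -4.6 down [-0.0017  0.0011 -1.    ] q6 -0.47 grip 0.0277 F [-0.3 -0.  -1.8]
turn/180deg [ 0.0006  0.0006 -0.0003] deg -0.1  then shift/100mm [-3.130e+00 -2.000e-03  1.417e+00]
```

Request:
play_rows --pt "0.1 -0.2 0 0.09 0 0 0" --pt "0.1 -0.28 0 0.13 0 0 0" --pt "0.1 -0.28 0 0.13 0 0 0" --pt "0.1 -0.28 0 0.13 0 0 0" --pt "0.1 -0.28 0 0.13 0 0 0" --pt "0.1 -0.28 0 0.13 0 0 0" --pt "0.1 -0.28 0 0.13 0 0 0" --pt "0.1 -0.28 0 0.13 0 0 0" --pt "0.1 -0.28 0 0.13 0 0 0" --pt "0.1 -0.28 0 0.13 0 0 0" --pt "0.1 -0.28 0 0.13 0 0 0" --pt "0.1 -0.13 0 0.03 0 0 0"

```text
time: 30.12
position: [0.5925, 0.1714, 0.156]
tool_rot: [0.479, -0.519, 0.519, -0.481]
ft_force: [0.9, -1.0, -0.1]
grip_width: 0.0277
```

Request:
play_rows --pt "0.1 0 0 0 0 0 0" --pt "0.1 0 0 0 0 0 0" --pt "0.1 0 0 0 0 0 0"

```text
time: 30.37
position: [0.5892, 0.1673, 0.1558]
tool_rot: [-0.48, 0.52, -0.519, 0.478]
ft_force: [-0.6, -0.9, -1.0]
grip_width: 0.0279
```

```bash
python3 - <<'E'
from h import *
plan(.590,.1685,.0538,-4.7)
cv2.imwrite("pics/w13.png",eyes.camera("wrist")[:,:,::-1])
cv2.imwrite("pics/s13.png",eyes.camera("scene")[170:370,300:560,::-1].repeat(3,0).repeat(3,1))
print(proj("wrist",[[.590,.1685,.003]]))
E
```

```text
t 30.37 pos [0.5892 0.1673 0.1558] jawyaw -4.64 down [-2.8e-03 -9.0e-04 -1.0e+00] q6 0.18 grip 0.0279 F [-0.6 -0.9 -1. ]
turn/180deg [0.0009 0.0003 0.0004] deg -0.1  then shift/100mm [-0.013  0.96   0.007]
[[322.58032918 221.73396335]]
```

View pics/w13.png

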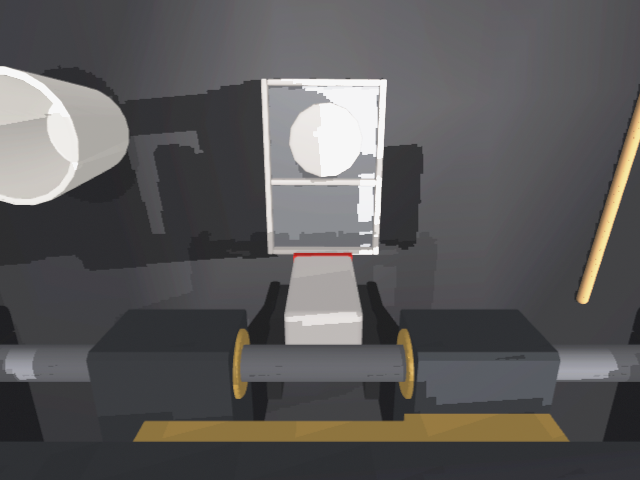

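View pics/s13.png

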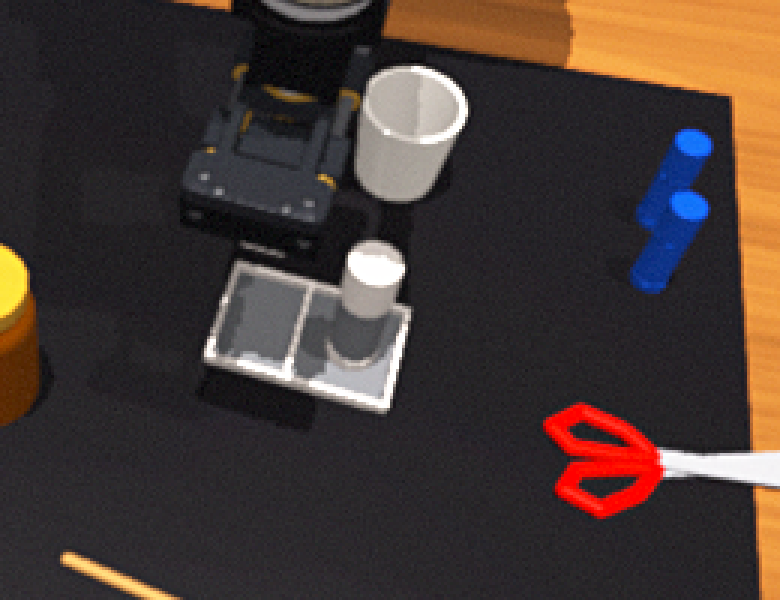

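The large glue is upright. The seal's floor target, row 222, lies inside the smaller compartment (rows 185–247). Lower it in two steps, then check before letting go.

Request:
play_rows --pt "0.1 -0.01 0.25 0 0 0 0" --pt "0.1 0 0.25 0 0 0 0" --pt "0.1 0 0.2 0 0 0 0" --pt "0.1 0 0.12 0 0 0 0" --pt "0.1 0 0.08 0 0 0 0" --pt "0.1 0 0.05 0 0 0 0" --pt "0.1 0 0 0 0 0 0" --pt "0.1 0 0 0 0 0 0"

```text
time: 31.13
position: [0.5912, 0.1692, 0.0622]
tool_rot: [0.479, -0.52, 0.52, -0.48]
ft_force: [-1.0, 0.4, -0.7]
grip_width: 0.0279
```

```bash
python3 - <<'E'
from h import *
plan(.590,.1685,.0538,-4.7)
cv2.imwrite("pics/w14.png",eyes.camera("wrist")[:,:,::-1])
E
```

```text
t 31.13 pos [0.5912 0.1692 0.0622] jawyaw -4.65 down [ 1.2e-03  1.0e-04 -1.0e+00] q6 0.18 grip 0.0279 F [-1.   0.4 -0.7]
turn/180deg [-0.0004  0.0003 -0.0001] deg -0.1  then shift/100mm [ 0.008  0.024 -0.012]
```

View pics/w14.png

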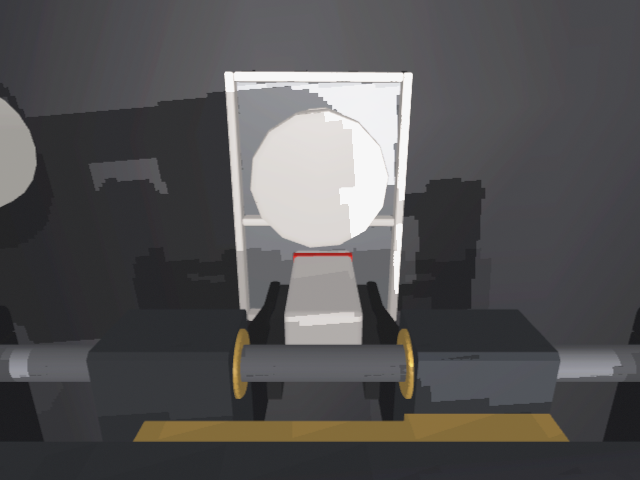

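Request:
play_rows --pt "0.1 0 0.015 0 0 0 0" --pt "0.1 0 0 0 0 0 0" --pt "0.1 0 0 0 0 0 0"

```text
time: 31.43
position: [0.5909, 0.1694, 0.0606]
tool_rot: [0.479, -0.52, 0.52, -0.48]
ft_force: [-1.0, 1.1, -1.3]
grip_width: 0.0278
```

Request:
play_rows --pt "0.1 0 0.008 0 0 0 0" --pt "0.1 0 0 0 0 0 0" --pt "0.5 0 0 0 0 0 0" --pt "0.5 0 0 0 0 0 0" --pt "0.5 0 0 0 0 0 0" --pt "0.5 0 0 0 0 0 0" --pt "0.5 0 -0.1 0 0 0 0" --pt "0.5 0 -0.2 0 0 0 0" --pt "0.5 0 -0.3 0 0 0 0" --pt "0.5 0 -0.35 0 0 0 0" --pt "1 0 -0.35 0 0 0 0" --pt "1 0 -0.35 0 0 0 0"

```text
time: 32.43
position: [0.5902, 0.1693, 0.2265]
tool_rot: [-0.479, 0.52, -0.52, 0.479]
ft_force: [0.2, -0.5, -0.4]
grip_width: 0.0505
```

Request:
play_rows --pt "1 0.1 -0.2 -0.3 0 0 0" --pt "1 0.1 -0.1 -0.35 0 0 0" --pt "1 0.2 0 -0.35 0 0 0" --pt "1 0.2 0 -0.35 0 0 0" --pt "1 0.2 0 -0.3 0 0 0" --pt "1 0.1 0 0 0 0 0" --pt "1 0 0 0 0 0 0" --pt "1 0 0 0 0 0 0"

```text
time: 33.1
position: [0.4203, 0.0927, 0.2553]
tool_rot: [0.478, -0.519, 0.521, -0.48]
ft_force: [-0.1, -1.0, -0.2]
grip_width: 0.0863
```

```bash
python3 - <<'E'
from h import *
plan(.5,.0,.2)
for n in ("scene","top"):
    im=eyes.camera(n); cv2.imwrite(f"pics/{n}F.png",im[:,:,::-1])
cv2.imwrite("pics/wF.png",eyes.camera("wrist")[:,:,::-1])
s=cv2.imread("pics/sceneF.png"); cv2.imwrite("pics/sF2.png",cv2.resize(s[150:340,140:560],None,fx=1.9,fy=1.9))
E
```

```text
t 33.1 pos [0.4203 0.0927 0.2553] jawyaw -4.72 down [ 3.6e-03  2.0e-04 -1.0e+00] q6 0.04 grip 0.0863 F [-0.1 -1.  -0.2]
turn/180deg [-0.0011  0.     -0.0002] deg 0.0  then shift/100mm [0.858 0.493 0.871]
```

View pics/sF2.png

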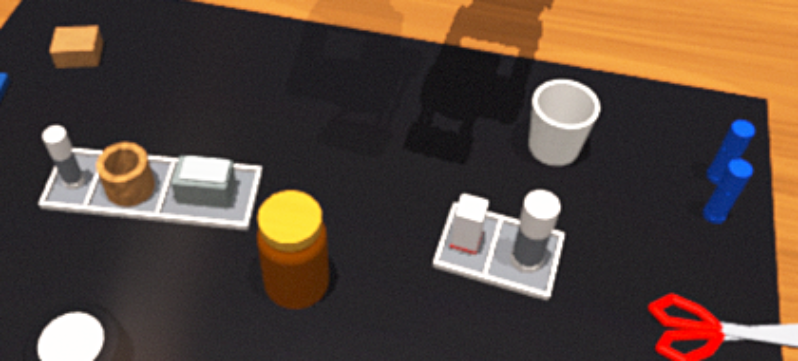

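View pics/topF.png

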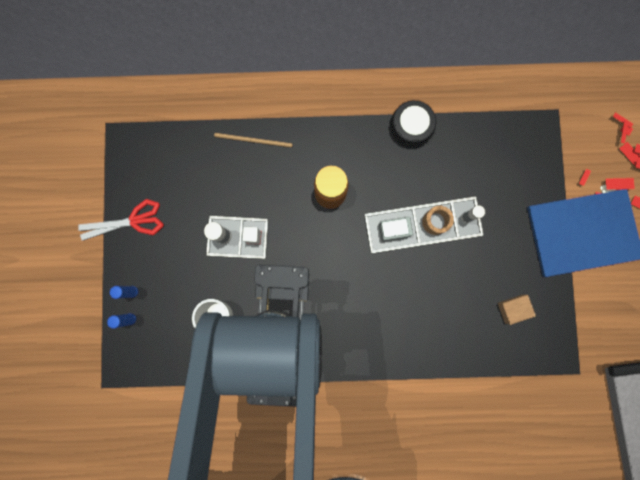

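All five are in place and the bystanders haven't moved. One last check: is each thing standing straight and flat? I'll compare projected tops and feet with the images.

```bash
python3 - <<'E'
from h import *
P={"small":(.6185,-.2745,.087),"big":(.595,.2356,.103),"seal":(.590,.169,.069),"tape":(.6105,-.2105,.051),"punch":(.5985,-.121,.049)}
for n in("scene","top"):
    im=cv2.imread(f"pics/{n}F.png")
    for k,(x,y,z) in P.items():
        a,b=proj(n,[[x,y,z],[x,y,.003]])
        print(n,k,a.round(1),b.round(1))
        cv2.circle(im,tuple(int(round(v)) for v in a),1,(0,0,255),-1);cv2.circle(im,tuple(int(round(v)) for v in b),1,(0,255,0),-1)
    c=im[200:320,150:450] if n=="scene" else im[190:270,195:495]
    cv2.imwrite(f"pics/{n}chk.png",cv2.resize(c,None,fx=2.6,fy=2.6,interpolation=cv2.INTER_NEAREST))
E
python3 -c "
import cv2,numpy as np
a=cv2.imread('pics/scenechk.png');b=cv2.imread('pics/topchk.png')
cv2.imwrite('pics/chk.png',np.vstack([a,b]))"
```

```text
scene small [169.7 218.8] [180.3 244.1]
scene big [425.9 255.9] [417.2 285.3]
scene seal [388.2 257.3] [384.7 276.3]
scene tape [204.2 233.1] [209.  247.1]
scene punch [246.8 237.7] [249.8 251. ]
top small [478.2 211.5] [465.5 217.5]
top big [212.5 229.9] [223.3 235.3]
top seal [250.3 233.5] [255.  236.8]
top tape [440.8 219.1] [435.3 222.1]
top punch [396.2 226.4] [393. 229.]
```

View pics/chk.png

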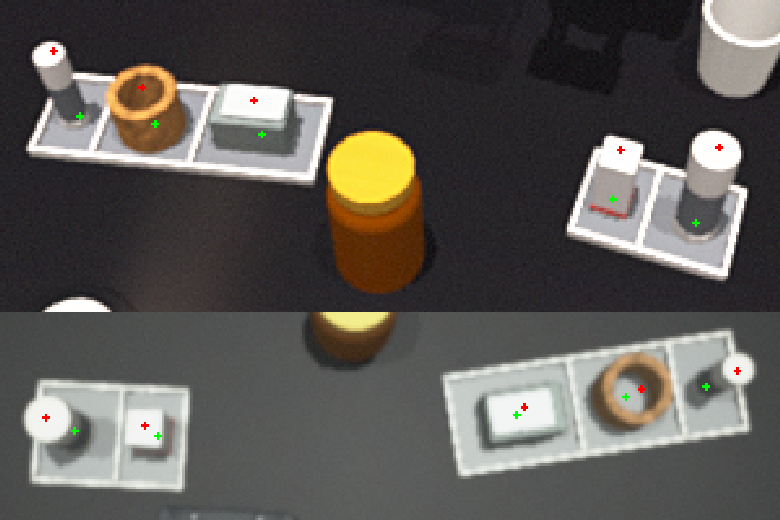

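All tops and feet agree with upright poses on the tray floors to within 1–3 px. Handing in.

```bash
python3 -c "
from rig import ticket; print(ticket.hand_in())"
```

```text
the job is handed in; nothing more can be done
None
```

Both kits are made up and handed in at about 33 s of the 120 s. I placed punch, tape roll and small glue stick in the three-compartment tray, then large glue stick and seal in the two-compartment tray.

- **Placement:** In the last scene and top pictures all five stand upright inside their compartments. Their tops and feet were within about 1–3 px of where upright poses on the tray floors should appear.
- **Left alone:** The cup, carton, coffee jar and the two blue look-alikes look unmoved, judged by eye rather than measured. The gripper was open and well clear of everything.
- **Slip:** While carrying the seal I entered a turn about the wrong tool axis, which tilted the seal by about 2°. I undid it in the air before placing.
- **Disagreements:** The scene and top cameras differed by 3–4 mm in x on the trays. I averaged the views, and the wrist camera later agreed to about 2–4 mm. One mask of the large glue's cap gave a position 10 mm off because it missed the shaded rim, so I dropped it after looking at the picture.
- **Forces:** Every force reading I saw was under 7 N.

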